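# Count a candy order on the shop scale

## Task

Count this order on the counter scale: turn the selector to the yellow dot, then, with the pan still empty, press the green zero button fully down and let it come back up. Stand all the candy tins from the black mat upright together on the steel pan, then press the red print button fully down and release it while they all stand there. Finally move all the tins upright onto the floor of the green order tray and set the selector back to the white dot, leaving it at yellow until the print is done and without shifting the sweet jar or the gift box.

Things in the scene. Friction and masses are not known exactly. Their poses are not given: they have to be found in the camera images.
- scale: white counting scale with a grey control panel and a steel pan, fixed to the counter, 320 (x) x 260 (y) mm; origin at the centre of its underside on the counter. Its -x part (100 mm wide, x from -160 to -60 mm, top 45 mm above the counter) is the control panel with the selector and the two buttons; its +x part is the pan. Its yaw varies.
- pan (a point): centre of the flat steel pan's top surface, 50 mm above the counter, axes along the scale's; the pan spans 210 (x) x 260 (y) mm about it and has no rim, so that a tin near its edge could be knocked off
- selector (a joint): angle (rad) of the black selector knob at the +y end of the scale's panel, 0 to 1.6, growing clockwise from above. Dots on the panel: white at 0.2, blue at 0.8, yellow at 1.4, each with a spring detent that pulls the pointer from 0.25 rad off to within 0.07 rad and holds it; turning takes about 0.06 N m. Starts anywhere from 0 to 0.85.
- selector_grip (a point): on the knob's vertical axis, in its upright bar grip, 82 mm above the counter. The bar is 42 mm long, 14 mm thick; its top is 7 mm above this point; 23 mm below is a flange of 22 mm radius. The frame turns with the knob: the bar lies along its x axis, the white pointer line on the -x half; at joint value 0 its x axis is the scale's. Free room around it: 50 mm radius.
- zero_button (a joint): how far (m) the green zero button is pressed: 0 up, 0.006 fully down; spring return, 1.2 N to start and 4 N fully down
- zero_button_top (a point): centre of the top face of the green zero button (28 mm diameter, in the middle of the panel), which is pressed straight down; moves with the button
- print_button (a joint): how far (m) the red print button is pressed: 0 up, 0.006 fully down; spring return, 1.2 N to start and 4 N fully down
- print_button_top (a point): centre of the top face of the red print button (28 mm diameter, at the -y end of the panel, 68 mm from the green one); moves with the button
- stock_mat: black rubber mat, 340 (x) x 180 (y) x 3 mm, fixed to the counter on one side of the scale (left or right); origin at the centre of its underside
- order_tray: sage-green open tray, outside 360 (x) x 160 (y) mm, 35 mm high, walls and floor 5 mm thick, fixed to the counter on the other side of the scale; origin at the centre of its underside, x and y along its sides
- order_tray_in (a point): centre of the order tray's inner floor (350 x 150 mm inside), 5 mm above the counter, axes along the tray's; the far end (about x above 125 mm) is taken by the gift box
- tin_red: round candy tin, red body and cream lid, 52 mm in diameter, 45 mm high, about 0.16 kg; origin at the centre of its underside, z up. Three or all of the four candy tins are present, all standing upright on the stock mat at the start. This one may be absent.
- tin_blue: round candy tin, blue body and pale blue lid, 52 mm in diameter, 45 mm high, about 0.16 kg; origin at the centre of its underside, z up. Three or all of the four candy tins are present, all standing upright on the stock mat at the start. This one may be absent.
- tin_yellow: square candy tin, yellow body and pale yellow lid, 50 x 50 mm, 45 mm high, about 0.18 kg; origin at the centre of its underside, z up, its x and y axes square to its side faces. It may be absent.
- tin_green: square candy tin, green body and pale green lid, 50 x 50 mm, 45 mm high, about 0.18 kg; origin at the centre of its underside, z up, its x and y axes square to its side faces. It may be absent.
- sweet_jar: clear jar of sweets with a white lid, 61 mm in diameter, 96 mm high, standing at the far (+x) end of the stock mat; a bystander; origin at the centre of its underside
- gift_box: pink gift box with a yellow band, 40 (x) x 80 (y) x 45 mm, lying at the far (+x) end of the order tray; a bystander; origin at the centre of its underside
Things that resemble listed ones, but are neither listed nor needed, are in the scene too. Leave any pink look-alike of the tin_green alone.

How it is judged:
By the outcome, as a careful person would: the job done as asked, in the order asked, and still so for the second after the job is handed in, with the robot touching nothing.
Of tin_red, tin_blue, tin_yellow, tin_green only 3 to 4 are there at a start; the rules pass over those that are not, and their reading is None.
At some moment in a run one of tin_red, tin_blue, tin_yellow, tin_green may be knocked a few centimetres aside while the robot is not near it.
It also fails if it takes over 210 s, if anything falls off the work surface, if the arm or the gripper's body presses on something with over 40 N, if the wrist force passes 120 N, or if a joint passes its speed limit or range.

## Robot

A 6-joint arm with a two-finger parallel gripper is mounted at the origin on the work surface. World frame = base frame: x ahead of the robot, y to its left, z up, the work surface at z = 0. Lengths are in m, angles in degrees, forces in N, time in s.
With the tool pointing down it reaches from about 0.35 to 0.875 m from the base axis. Payload 4.2 kg.
Tool frame: the origin (TCP) lies midway between the tips of the shut fingers; the grasp point (between the pads) lies 19 mm behind it; z points along the fingers, y is the line along which they close (so a half turn about z gives the same grasp; the last joint's range is limited). The gripper opens to 87 mm and grips with 3 to 60 N. Pads are 19 mm wide; open, the fingers measure 117 mm over their backs; the gripper's body (75 mm by 190 mm) begins 51 mm behind the grasp point.
Start: joints at [82.025, 22.042, 0.453, 0, -68.411, -14.817], TCP at [0.242, 0.576, 0.223] pointing down, gripper open.
Joint ranges: [-179.83, 179.83], [-69.29, 118.12], [-61.27, 80.66], [-181.25, 117.63], [-171.15, -9.14], [-177.46, 177.46]. Speed limits (degrees/s): [159.86, 159.86, 180, 180, 180, 180].

## Interface

Orientations are given as a 3x3 rotation matrix whose columns are the frame's x, y, z axes.
In Python, from station import * gives the robot as it stands. The module is installed in compiled form; this text tells all that it offers.
- The arm moves only by the tool servo_tool, never from a script. Its argument "deltas" is a list of rows, each an object of numbers: "tx", "ty", "tz": the shift along the tool's x, y, z in mm; "ax", "ay", "az": the turn, a rotation vector about the tool's x, y, z in rad; "claw": the finger opening in mm, from 0 to 87. In form: [{"tx": .., "ty": .., "tz": .., "ax": .., "ay": .., "az": .., "claw": ..}, ...]. A call has 1 to 12 rows; each row is the pose to reach, as a shift and turn from the pose commanded when the call began, along the tool's axes at that moment; what a row does not reach only later rows make up. A row lasts 1/12 s, in which the tool goes at most 41.7 mm and 7.16 degrees, less where a joint would pass 70% of its speed; a pose out of reach is approached as far as the arm can. A call with a gripper value outside its range is refused whole. The fingers move at their own pace and stop on an object; the grip force is fixed at half the most. Time passes only in rows, so rows that repeat a pose let the fingers close. It gives the time, the measured TCP pose, the force, the opening and the grip force at its end, in the units of the state.
- sense(): the state, without advancing time (a new reading comes with each control period).
- capture(name): name is "scene" or "top" or "wrist"; returns the picture (420x560x3 uint8, blue, green, red); there is no depth.
- calibration(name): a dict with "fx", "fy", "cx", "cy" (pixels), "cam_to_world" (4x4, takes a point from camera to world coordinates); the wrist camera has in their place "hand_eye" (4x4, takes a point from camera to tool coordinates, whose origin is the TCP and whose axes are the flange's). Camera axes: x right, y down, z forward; pixel columns grow to the right and rows downward; lengths in m; the calibration is good to about 2 mm. A picture is of the moment at which its call begins: read the wrist's pose just before it. calibration takes no time and is no camera call.
- finish_job(): hands the job in; it is judged then, once.
Trained networks look in the newest picture that a camera, given by its name, has taken for a name from the list of things; names that differ only in an ending like _2 or _b are one class to them, and where a whole thing is asked for, a point or a joint stands for the part that bears it (a point fixed in the world has none). Each returns a list of dicts, best first, with "confidence" (0 to 1); they miss things now and then, are a little off and sometimes report something else, mostly with a low value. They report only what shows in the picture. A call takes as long as a camera call. They do not tell look-alikes from the thing itself.
- recognise(label, camera): "xyz" ([x, y, z] in m, in the coordinates of the camera as it stood for that picture, good to about 4 mm: the middle of the surface that is visible of it).
- trace(label, camera): "mask" (420x560 bool, what is visible of it).
The state is a dict: "time_s": time; "joints": joint angles; "joint_velocities": joint speeds; "effort": joint torques, N m; "tcp_pos": TCP position; "ee_rot": TCP orientation; "wrist_force": force on the tool from outside, world axes, zero at the start; "moment": the same for the moment, N m; "gripper_width": opening from 0.0 (shut) to 1.0 (fully open); "gripper_force": force on a finger pad.
Only numpy, scipy, OpenCV 4.12 (cv2) and the standard library are available. Lean on these libraries where they do the work, as an engineer would, in place of code of your own. Each camera call takes 0.05 s, during which the arm holds its last target. There are 200 camera calls.

## Working session

There is one attempt and no reset: what is moved stays moved. The work goes in short steps, Python scripts to look and compute and a tool call to move; the robot and the scene stay as the last step left them, time stands still between calls to the robot, and variables do not carry over. Pictures are saved under pics/ and viewed, at most 14 in all, crops included, and the job is handed in when it is done.

Besides the shell and the picture viewer there is one more tool, called after ">>>" as a command line: name --argument value ..., lists and objects as JSON in quotes. servo_tool: Moves the arm, as the interface text tells. Its arguments: {"type":"object","properties":{"deltas":{"type":"array","items":{"type":"object","properties":{"tx":{"type":"number"},"ty":{"type":"number"},"tz":{"type":"number"},"ax":{"type":"number"},"ay":{"type":"number"},"az":{"type":"number"},"claw":{"type":"number"}}}}},"required":["deltas"]}

```bash
mkdir -p pics; cat > h.py <<'E'
from station import *
import numpy as np, cv2
def pix(p,cam):
    c=calibration(cam);T=c["cam_to_world"] if "cam_to_world" in c else None
    T=np.array(T) if T is not None else wT(c)
    q=np.linalg.inv(T)@np.r_[p,1]; return np.array([c["fx"]*q[0]/q[2]+c["cx"],c["fy"]*q[1]/q[2]+c["cy"]])
def wT(c):
    s=sense();B=np.eye(4);B[:3,:3]=s["ee_rot"];B[:3,3]=s["tcp_pos"];return B@np.array(c["hand_eye"])
def ray(u,v,z,cam):
    c=calibration(cam);T=np.array(c["cam_to_world"]) if "cam_to_world" in c else wT(c)
    d=T[:3,:3]@np.array([(u-c["cx"])/c["fx"],(v-c["cy"])/c["fy"],1]);o=T[:3,3]
    return o+d*(z-o[2])/d[2]
def W(x,cam):
    c=calibration(cam);T=np.array(c["cam_to_world"]) if "cam_to_world" in c else wT(c)
    return (T@np.r_[x,1])[:3]
E
python3 - <<'E'
from h import *
s=sense();print(s)
for c in("top","scene"):
    cv2.imwrite(f"pics/{c}0.png",capture(c)); print(c,np.array(calibration(c)["cam_to_world"]).round(3).tolist(),calibration(c)["fx"])
    for l in "scale selector_grip zero_button_top print_button_top stock_mat order_tray tin_red tin_blue tin_yellow tin_green sweet_jar gift_box".split():
        print(l,[(W(r["xyz"],c).round(3).tolist(),round(r["confidence"],2)) for r in recognise(l,c)])
E
```

```text
{'time_s': 0.0, 'joints': array([ 8.20227576e+01,  2.20902718e+01,  3.79134313e-01, -3.03719128e-02,
       -6.84126739e+01, -1.48178291e+01]), 'joint_velocities': array([-0.12872246, -0.06215418,  0.0194774 ,  0.04426717, -0.00344074,
       -0.00268297]), 'effort': array([-3.65058349e-04, -3.90661132e+01,  1.87408608e+01,  4.21996459e+00,
        1.10484048e-02, -1.85671815e-04]), 'tcp_pos': array([0.2418749 , 0.5756273 , 0.22145679]), 'ee_rot': array([[ 9.21820726e-01, -3.87615696e-01, -7.88022983e-04],
       [-3.87616490e-01, -9.21818402e-01, -2.07155038e-03],
       [ 7.65513541e-05,  2.21504877e-03, -9.99997544e-01]]), 'wrist_force': array([ 0.11675773, -0.3363263 ,  0.39863186]), 'moment': array([ 0.01193115,  0.00294717, -0.02830403]), 'gripper_force': 0.0, 'gripper_width': 0.999156763331605}
top [[0.019, -0.998, 0.063, 0.469], [-1.0, -0.02, -0.016, 0.065], [0.017, -0.063, -0.998, 1.267], [0.0, 0.0, 0.0, 1.0]] 432.54498039500163
scale [([0.565, -0.03, 0.05], 0.75), ([0.508, -0.307, 0.006], 0.2)]
selector_grip [([0.459, 0.049, 0.058], 0.69)]
zero_button_top []
print_button_to
[... 663 characters left out ...]
], 0.21)]
selector_grip [([0.468, 0.052, 0.067], 0.59)]
zero_button_top []
print_button_top [([0.432, 0.336, 0.042], 0.57), ([0.457, -0.116, 0.068], 0.49), ([0.684, 0.318, 0.077], 0.39)]
stock_mat [([0.554, 0.285, 0.005], 0.84)]
order_tray [([0.511, -0.3, 0.004], 0.62), ([0.568, 0.259, 0.044], 0.39)]
tin_red [([0.57, 0.26, 0.045], 0.64)]
tin_blue [([0.432, 0.34, 0.042], 0.53), ([0.458, -0.042, 0.067], 0.5)]
tin_yellow [([0.439, 0.25, 0.047], 0.71)]
tin_green [([0.626, 0.471, 0.045], 0.75), ([0.574, 0.337, 0.047], 0.58), ([0.612, -0.03, 0.046], 0.55)]
sweet_jar [([0.684, 0.322, 0.08], 0.77), ([0.572, 0.336, 0.044], 0.6)]
gift_box [([0.674, -0.308, 0.052], 0.68), ([0.468, 0.053, 0.068], 0.59)]
```

View pics/top0.png

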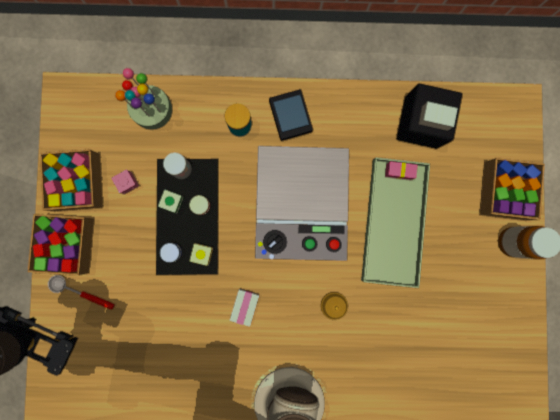

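View pics/scene0.png

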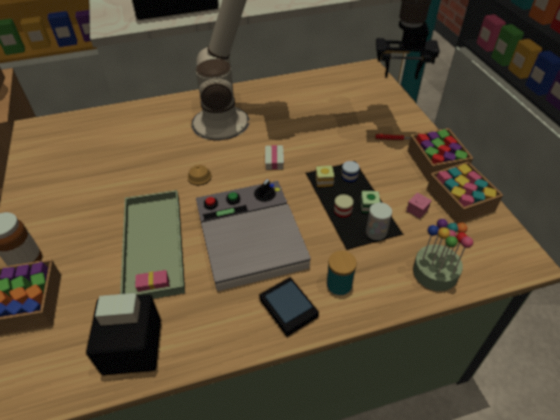

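All four tins show: green at (170,201), red at (199,205), blue at (170,253) and yellow at (201,254). The pink look-alike is at (124,181). In the top picture the panel runs along the bottom of the scale, with the knob at (274,241), green button at (310,243) and red button at (334,243).

```bash
cat > m.py <<'E'
from h import *
im=capture("top")
hsv=cv2.cvtColor(im,cv2.COLOR_BGR2HSV)
m=trace("scale","top")[0]["mask"].astype(np.uint8)
r=cv2.minAreaRect(cv2.findNonZero(m)); b=cv2.boxPoints(r)
print("scale box",[ray(*p,0.048,"top").round(4)[:2].tolist() for p in b])
def blob(lo,hi,box):
    x0,y0,x1,y1=box
    q=cv2.inRange(hsv[y0:y1,x0:x1],lo,hi);M=cv2.moments(q,True);return (M["m10"]/M["m00"]+x0,M["m01"]/M["m00"]+y0,M["m00"]) if M["m00"] else None
g=blob((45,90,40),(85,255,255),(300,236,320,253)); rd=blob((0,120,60),(8,255,255),(325,236,345,253)); print(g,rd)
for p in(g,rd):
    if p: print(ray(p[0],p[1],0.055,"top").round(4))
for l in "tin_red tin_blue tin_yellow tin_green order_tray stock_mat gift_box".split():
    for t in trace(l,"top")[:2]:
        k=t["mask"].astype(np.uint8); rr=cv2.minAreaRect(cv2.findNonZero(k)); z={"o":.03,"s":.003,"t":.04,"g":.045}[l[0]]
        print(l,round(t["confidence"],2),ray(*rr[0],z,"top").round(3),[ray(*p,z,"top").round(3)[:2].tolist() for p in cv2.boxPoints(rr)])
a=cv2.resize(im[225:265,250:350],None,fx=6,fy=6,interpolation=cv2.INTER_CUBIC)
b=cv2.resize(im[185:270,155:220],None,fx=4,fy=4,interpolation=cv2.INTER_CUBIC)
o=np.zeros((590,620,3),np.uint8);o[:240,:600]=a;o[245:245+340,:260]=b
cv2.imwrite("pics/crop1.png",cv2.convertScaleAbs(o,alpha=1.5))
E
python3 m.py
```

```text
scale box [[0.4069, 0.1027], [0.7334, 0.1018], [0.7327, -0.1602], [0.4052, -0.1549]]
(309.39130434782606, 243.33695652173913, 92.0) (333.9191919191919, 244.0, 99.0)
[ 0.4545 -0.0491  0.055 ]
[ 0.4539 -0.1179  0.055 ]
tin_red 0.72 [0.556 0.263 0.04 ] [[0.555, 0.3], [0.593, 0.264], [0.556, 0.226], [0.519, 0.262]]
tin_red 0.52 [ 0.453 -0.051  0.04 ] [[0.453, -0.034], [0.471, -0.051], [0.453, -0.069], [0.435, -0.052]]
tin_blue 0.71 [0.42 0.34 0.04] [[0.445, 0.371], [0.446, 0.312], [0.395, 0.31], [0.394, 0.369]]
tin_blue 0.4 [0.456 0.047 0.04 ] [[0.476, 0.067], [0.476, 0.028], [0.437, 0.027], [0.436, 0.066]]
tin_yellow 0.2 [0.42  0.338 0.04 ] [[0.445, 0.368], [0.446, 0.309], [0.395, 0.307], [0.394, 0.366]]
tin_green 0.84 [0.619 0.476 0.04 ] [[0.63, 0.516], [0.659, 0.468], [0.608, 0.436], [0.579, 0.485]]
tin_green 0.58 [0.565 0.345 0.04 ] [[0.549, 0.382], [0.599, 0.367], [0.581, 0.309], [0.53, 0.324]]
order_tray 0.94 [ 0.519 -0.299  0.03 ] [[0.345, -0.197], [0.709, -0.229], [0.697, -0.402], [0.332, -0.367]]
order_tray 0.53 [0.417 0.256 0.03 ] [[0.398, 0.288], [0.45, 0.276], [0.436, 0.223], [0.384, 0.235]]
stock_mat 0.9 [0.524 0.304 0.003] [[0.695, 0.403], [0.699, 0.216], [0.355, 0.207], [0.352, 0.391]]
gift_box 0.73 [ 0.666 -0.309  0.045] [[0.646, -0.262], [0.694, -0.267], [0.686, -0.357], [0.638, -0.352]]
gift_box 0.32 [0.456 0.046 0.045] [[0.476, 0.067], [0.476, 0.025], [0.437, 0.024], [0.436, 0.066]]
```

View pics/crop1.png

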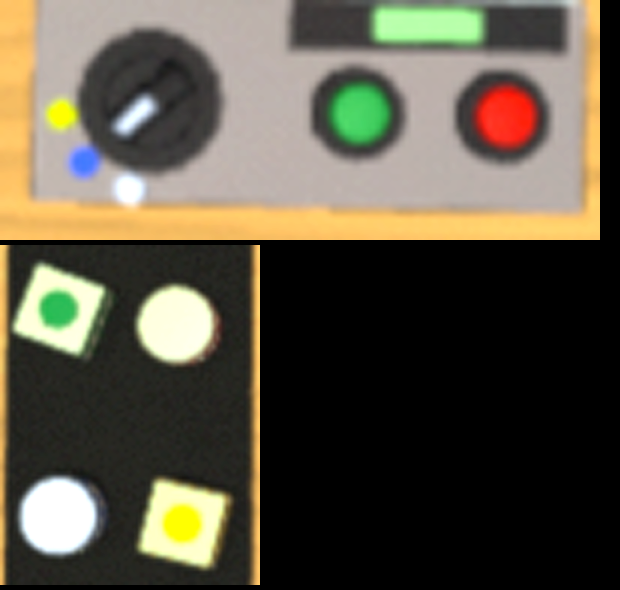

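The pointer sits at about 0.8 (the blue dot), and the scale's yaw is about -0.5°. Next I'll write the helper and go look at the panel with the wrist camera.

```bash
cat >> h.py <<'E'
def go(p,yaw):
    "deltas (mm, rad) from current pose to tool-down pose p with tool x at yaw deg"
    s=sense();R=np.array(s["ee_rot"]);c,q=np.cos(np.radians(yaw)),np.sin(np.radians(yaw))
    from scipy.spatial.transform import Rotation as Ro
    G=np.array([[c,q,0],[q,-c,0],[0,0,-1.]])
    t=R.T@(np.array(p)-s["tcp_pos"])*1000; a=Ro.from_matrix(R.T@G).as_rotvec()
    print("pos",s["tcp_pos"].round(4),"yaw",np.degrees(np.arctan2(R[1,0],R[0,0])).round(2),"t",round(s["time_s"],1),"-> t",t.round(1).tolist(),"a",a.round(3).tolist())
E
python3 - <<'E'
from h import *
print(np.array(calibration("wrist")["hand_eye"]).round(3).tolist(),calibration("wrist")["fx"])
print(ray(275,241.7,.059,"top"))
go((.42,0,.30),-46)
E
```

```text
[[-0.0, -0.967, -0.255, 0.07], [1.0, 0.0, -0.001, 0.001], [0.001, -0.255, 0.967, -0.163], [0.0, 0.0, 0.0, 1.0]] 317.25781356069666
[0.45729064 0.04731756 0.059     ]
pos [0.2421 0.5762 0.2226] yaw -22.79 t 1.8 -> t [387.2, 462.3, -77.5] a [-0.0, 0.0, 0.405]
```

>>> servo_tool --deltas '[{"tx": 32,"ty": 39,"tz": -6,"az": 0.03},{"tx": 64,"ty": 77,"tz": -13,"az": 0.07},{"tx": 96,"ty": 116,"tz": -20,"az": 0.1},{"tx": 128,"ty": 154,"tz": -26,"az": 0.13},{"tx": 160,"ty": 192,"tz": -32,"az": 0.17},{"tx": 192,"ty": 231,"tz": -39,"az": 0.2},{"tx": 224,"ty": 270,"tz": -45,"az": 0.24},{"tx": 256,"ty": 308,"tz": -52,"az": 0.27},{"tx": 288,"ty": 346,"tz": -58,"az": 0.3},{"tx": 320,"ty": 385,"tz": -65,"az": 0.34},{"tx": 352,"ty": 424,"tz": -71,"az": 0.37},{"tx": 387,"ty": 462,"tz": -77,"az": 0.405}]'

```text
schema error: expected keys tx, ty, tz, ax, ay, az, claw
```

>>> servo_tool --deltas '[{"tx": 0},{"tx": 0},{"tx": 0},{"tx": 0},{"tx": 0},{"tx": 0}]'

```text
schema error: expected keys tx, ty, tz, ax, ay, az, claw
```

```bash
python3 - <<'E'
from h import *
go((.42,0,.30),-46); print(sense()["joints"].round(1))
im=capture("wrist");cv2.imwrite("pics/w1.png",im)
for l in "selector_grip zero_button_top print_button_top".split():
    print(l,[(W(r["xyz"],"wrist").round(4).tolist(),round(r["confidence"],2)) for r in recognise(l,"wrist")])
E
```

```text
pos [0.2421 0.5762 0.2226] yaw -22.79 t 1.8 -> t [387.2, 462.3, -77.5] a [-0.0, 0.0, 0.405]
[ 82.   22.    0.5  -0.  -68.4 -14.8]
selector_grip []
zero_button_top []
print_button_top []
```

View pics/w1.png

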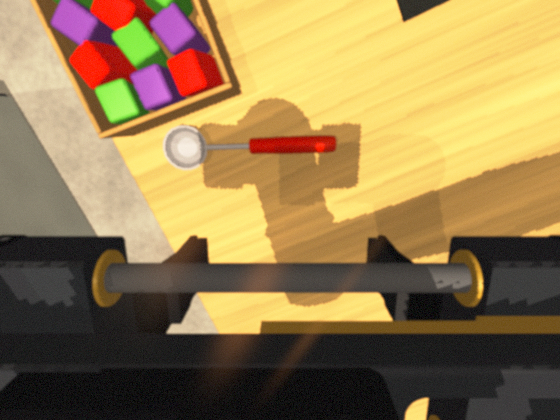

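The arm hasn't moved: every row needs all seven keys. The wrist view still shows the start area, with the fingertips near (190,260) and (385,260).

>>> servo_tool --deltas '[{"tx": 32,"ty": 39,"tz": -6,"ax": 0,"ay": 0,"az": 0.03,"claw": 40},{"tx": 96,"ty": 116,"tz": -20,"ax": 0,"ay": 0,"az": 0.1,"claw": 40},{"tx": 387,"ty": 462,"tz": -77,"ax": 0,"ay": 0,"az": 0.405,"claw": 40},{"tx": 387,"ty": 462,"tz": -77,"ax": 0,"ay": 0,"az": 0.405,"claw": 40},{"tx": 387,"ty": 462,"tz": -77,"ax": 0,"ay": 0,"az": 0.405,"claw": 40},{"tx": 387,"ty": 462,"tz": -77,"ax": 0,"ay": 0,"az": 0.405,"claw": 40},{"tx": 387,"ty": 462,"tz": -77,"ax": 0,"ay": 0,"az": 0.405,"claw": 40},{"tx": 387,"ty": 462,"tz": -77,"ax": 0,"ay": 0,"az": 0.405,"claw": 40},{"tx": 387,"ty": 462,"tz": -77,"ax": 0,"ay": 0,"az": 0.405,"claw": 40},{"tx": 387,"ty": 462,"tz": -77,"ax": 0,"ay": 0,"az": 0.405,"claw": 40},{"tx": 387,"ty": 462,"tz": -77,"ax": 0,"ay": 0,"az": 0.405,"claw": 40},{"tx": 387,"ty": 462,"tz": -77,"ax": 0,"ay": 0,"az": 0.405,"claw": 40}]'

```text
time_s: 2.95
tcp_pos: [0.3883, 0.1003, 0.2868]
ee_rot: [[0.695, -0.719, 0.001], [-0.719, -0.695, 0.001], [0.0, -0.002, -1.0]]
wrist_force: [0.8, 0.4, 0.2]
gripper_width: 0.461
gripper_force: 0.0
```

```bash
python3 - <<'E'
from h import *
go((.42,0,.30),-46); print(sense()["joints"].round(1))
E
```

```text
pos [0.3883 0.1003 0.2868] yaw -45.94 t 3.0 -> t [94.2, 46.9, -13.3] a [-0.002, -0.0, 0.001]
[ 38.   -3.4 -21.5   0.  -71.8   6.1]
```

>>> servo_tool --deltas '[{"tx": 70,"ty": 25,"tz": -13,"ax": 0,"ay": 0,"az": 0,"claw": 40},{"tx": 70,"ty": 25,"tz": -13,"ax": 0,"ay": 0,"az": 0,"claw": 40},{"tx": 70,"ty": 25,"tz": -13,"ax": 0,"ay": 0,"az": 0,"claw": 40},{"tx": 70,"ty": 25,"tz": -13,"ax": 0,"ay": 0,"az": 0,"claw": 40},{"tx": 70,"ty": 25,"tz": -13,"ax": 0,"ay": 0,"az": 0,"claw": 40}]'

```text
time_s: 3.37
tcp_pos: [0.4187, 0.0345, 0.2987]
ee_rot: [[0.694, -0.72, -0.0], [-0.72, -0.694, 0.0], [-0.0, 0.0, -1.0]]
wrist_force: [0.1, 0.9, -0.5]
gripper_width: 0.458
gripper_force: 0.0
```

```bash
python3 - <<'E'
from h import *
go((.42,0,.30),-46)
im=capture("wrist");cv2.imwrite("pics/w2.png",im)
for l in "selector_grip zero_button_top print_button_top".split():
    print(l,[(W(r["xyz"],"wrist").round(4).tolist(),round(r["confidence"],2)) for r in recognise(l,"wrist")])
E
```

```text
pos [0.4187 0.0345 0.2987] yaw -46.04 t 3.4 -> t [25.8, 23.0, -1.3] a [0.0, 0.0, -0.001]
selector_grip [([0.4562, 0.0452, 0.0616], 0.56)]
zero_button_top [([0.4552, -0.0463, 0.069], 0.68)]
print_button_top [([0.4536, -0.0477, 0.0655], 0.64), ([0.4553, -0.1127, 0.0638], 0.59)]
```

View pics/w2.png

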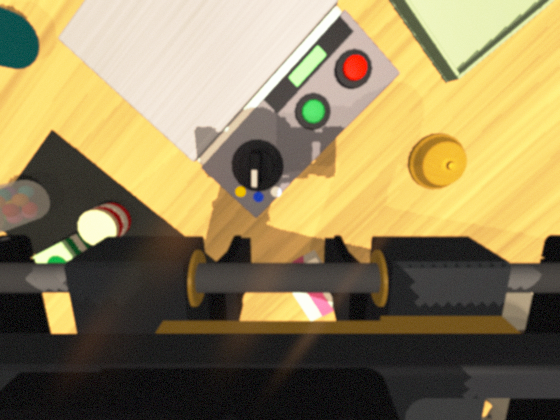

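The knob is at (257,163) with its pointer toward the blue dot, along the tool's x axis. The green button is at (313,111) and the red one at (355,68).

```bash
python3 - <<'E'
from h import *
im=cv2.imread("pics/w2.png");hsv=cv2.cvtColor(im,cv2.COLOR_BGR2HSV)
g=cv2.inRange(hsv,(45,90,40),(85,255,255));r=cv2.inRange(hsv,(0,120,60),(8,255,255))|cv2.inRange(hsv,(174,120,60),(180,255,255))
def cen(q,u,v):
    m=np.zeros_like(q);m[v-22:v+22,u-22:u+22]=q[v-22:v+22,u-22:u+22];M=cv2.moments(m,True);return M["m10"]/M["m00"],M["m01"]/M["m00"]
G=cen(g,313,111);R=cen(r,355,68)
for z in(.05,.055,.06,.065,.07):
    a,b=ray(*G,z,"wrist"),ray(*R,z,"wrist");print(z,a.round(4),b.round(4),np.linalg.norm(a-b).round(4))
# knob: dark flange circle
d=trace("selector_grip","wrist")[0]["mask"].astype(np.uint8);(c,rad)=cv2.minEnclosingCircle(cv2.findNonZero(d));print(c,rad,d.sum())
print("flange",ray(257,163,.059,"wrist"),"c",ray(*c,.059,"wrist"))
w=ray(254,178,.088,"wrist");print("white line mid",w)
k=cv2.inRange(hsv,(0,0,0),(180,255,45))[125:215,215:300]
cv2.imwrite("pics/kz.png",cv2.convertScaleAbs(cv2.resize(im[120:215,205:310],None,fx=6,fy=6,interpolation=cv2.INTER_CUBIC),alpha=1.6))
E
```

```text
0.05 [ 0.455 -0.048  0.05 ] [ 0.4548 -0.1184  0.05  ] 0.0704
0.055 [ 0.4551 -0.0476  0.055 ] [ 0.4549 -0.1171  0.055 ] 0.0696
0.06 [ 0.4553 -0.0472  0.06  ] [ 0.4551 -0.1159  0.06  ] 0.0687
0.065 [ 0.4554 -0.0468  0.065 ] [ 0.4552 -0.1146  0.065 ] 0.0678
0.07 [ 0.4556 -0.0464  0.07  ] [ 0.4554 -0.1134  0.07  ] 0.067
(255.74407958984375, 167.93838500976562) 18.95310401916504 958
flange [0.46122678 0.04651216 0.059     ] c [0.45811594 0.05223366 0.059     ]
white line mid [0.45213951 0.05762653 0.088     ]
```

View pics/kz.png

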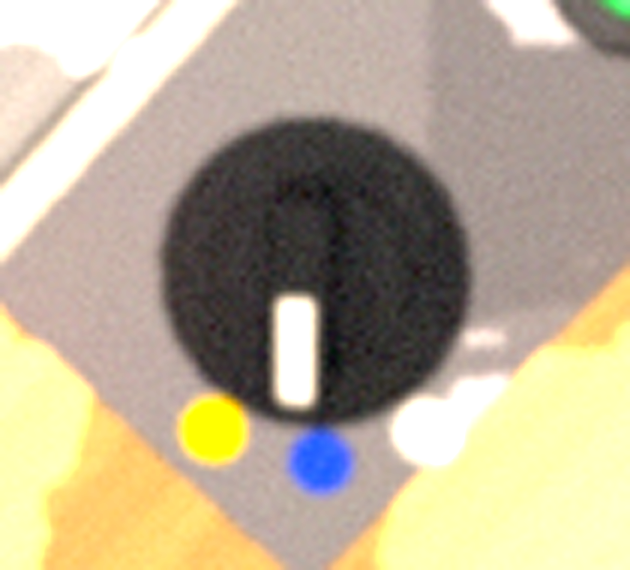

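The flange centre is at (257.7,165.2) in the full picture. The bar's middle is at (254.8,168.3), and the bar runs almost exactly along the tool's x.

```bash
python3 - <<'E'
from h import *
print(ray(257.7,165.2,.059,"wrist"),ray(254.8,168.3,.089,"wrist"))
a,b=ray(255,150,.089,"wrist"),ray(254.3,188.3,.089,"wrist");print(a,b,np.degrees(np.arctan2(*(a-b)[1::-1])))
go((.459,.0475,.066),-46);go((.459,.0475,.12),-46)
E
```

```text
[0.45869595 0.04794126 0.059     ] [0.45932196 0.04827251 0.089     ]
[0.47358635 0.03243824 0.089     ] [0.4434849  0.06635585 0.089     ] -48.41134793423482
pos [0.4186 0.0355 0.2988] yaw -45.86 t 3.6 -> t [19.5, -37.3, 232.8] a [0.0, 0.0, 0.002]
pos [0.4186 0.0355 0.2988] yaw -45.86 t 3.6 -> t [19.5, -37.3, 178.8] a [0.0, 0.0, 0.002]
```

>>> servo_tool --deltas '[{"tx": 20,"ty": -38,"tz": 160,"ax": 0,"ay": 0,"az": 0,"claw": 40},{"tx": 20,"ty": -38,"tz": 160,"ax": 0,"ay": 0,"az": 0,"claw": 40},{"tx": 20,"ty": -38,"tz": 160,"ax": 0,"ay": 0,"az": 0,"claw": 40},{"tx": 20,"ty": -38,"tz": 160,"ax": 0,"ay": 0,"az": 0,"claw": 40},{"tx": 20,"ty": -38,"tz": 160,"ax": 0,"ay": 0,"az": 0,"claw": 40},{"tx": 20,"ty": -38,"tz": 160,"ax": 0,"ay": 0,"az": 0,"claw": 40},{"tx": 20,"ty": -38,"tz": 160,"ax": 0,"ay": 0,"az": 0,"claw": 40}]'

```text
time_s: 4.2
tcp_pos: [0.4611, 0.0473, 0.1405]
ee_rot: [[0.696, -0.718, 0.002], [-0.718, -0.696, 0.0], [0.002, -0.002, -1.0]]
wrist_force: [0.4, 0.1, 1.3]
gripper_width: 0.456
gripper_force: 0.0
```

```bash
python3 -c "
from h import *
go((.459,.048,.066),-47)"
```

```text
pos [0.4611 0.0473 0.1405] yaw -45.89 t 4.2 -> t [-2.1, 1.2, 74.5] a [-0.002, -0.001, 0.019]
```

Descend, then close.

>>> servo_tool --deltas '[{"tx": -2,"ty": 1,"tz": 30,"ax": 0,"ay": 0,"az": 0.02,"claw": 40},{"tx": -2,"ty": 1,"tz": 55,"ax": 0,"ay": 0,"az": 0.02,"claw": 40},{"tx": -2,"ty": 1,"tz": 74,"ax": 0,"ay": 0,"az": 0.02,"claw": 40},{"tx": -2,"ty": 1,"tz": 74,"ax": 0,"ay": 0,"az": 0.02,"claw": 40},{"tx": -2,"ty": 1,"tz": 74,"ax": 0,"ay": 0,"az": 0.02,"claw": 5},{"tx": -2,"ty": 1,"tz": 74,"ax": 0,"ay": 0,"az": 0.02,"claw": 5},{"tx": -2,"ty": 1,"tz": 74,"ax": 0,"ay": 0,"az": 0.02,"claw": 5},{"tx": -2,"ty": 1,"tz": 74,"ax": 0,"ay": 0,"az": 0.02,"claw": 5},{"tx": -2,"ty": 1,"tz": 74,"ax": 0,"ay": 0,"az": 0.02,"claw": 5}]'

```text
time_s: 4.95
tcp_pos: [0.4595, 0.0481, 0.0663]
ee_rot: [[0.68, -0.733, 0.004], [-0.733, -0.68, 0.002], [0.001, -0.004, -1.0]]
wrist_force: [2.6, 6.8, -0.1]
gripper_width: 0.162
gripper_force: 2.8
```

```bash
python3 -c "
from h import *
go((.459,.048,.066),-81);print(sense()['wrist_force'],sense()['gripper_width']*87)"
```

```text
pos [0.4595 0.0481 0.0663] yaw -47.13 t 5.0 -> t [-0.3, 0.4, 0.3] a [-0.005, -0.0, 0.591]
[ 2.59983941  6.82530719 -0.08008438] 14.123008884959335
```

>>> servo_tool --deltas '[{"tx": 0,"ty": 0,"tz": 0,"ax": 0,"ay": 0,"az": 0,"claw": 5},{"tx": 0,"ty": 0,"tz": 0,"ax": 0,"ay": 0,"az": 0.1,"claw": 5},{"tx": 0,"ty": 0,"tz": 0,"ax": 0,"ay": 0,"az": 0.2,"claw": 5},{"tx": 0,"ty": 0,"tz": 0,"ax": 0,"ay": 0,"az": 0.3,"claw": 5},{"tx": 0,"ty": 0,"tz": 0,"ax": 0,"ay": 0,"az": 0.4,"claw": 5},{"tx": 0,"ty": 0,"tz": 0,"ax": 0,"ay": 0,"az": 0.5,"claw": 5},{"tx": 0,"ty": 0,"tz": 0,"ax": 0,"ay": 0,"az": 0.61,"claw": 5},{"tx": 0,"ty": 0,"tz": 0,"ax": 0,"ay": 0,"az": 0.61,"claw": 5},{"tx": 0,"ty": 0,"tz": 0,"ax": 0,"ay": 0,"az": 0.61,"claw": 5}]'

```text
time_s: 5.7
tcp_pos: [0.4585, 0.0477, 0.0662]
ee_rot: [[0.138, -0.99, 0.001], [-0.99, -0.138, 0.0], [-0.0, -0.001, -1.0]]
wrist_force: [-2.9, 3.7, 9.2]
gripper_width: 0.161
gripper_force: 30.0
```

```bash
python3 -c "
from h import *
go((.459,.048,.066),-81);print(sense()['wrist_force'],sense()['moment'],sense()['gripper_width']*87)"
```

```text
pos [0.4585 0.0477 0.0662] yaw -82.07 t 5.7 -> t [-0.2, -0.6, 0.2] a [-0.001, 0.0, -0.019]
[-2.86239585  3.68493472  9.19697387] [0.75999575 0.8859272  0.01023216] 13.998056271100882
```

>>> servo_tool --deltas '[{"tx": 0,"ty": 0,"tz": 0,"ax": 0,"ay": 0,"az": 0.6,"claw": 40},{"tx": 0,"ty": 0,"tz": 0,"ax": 0,"ay": 0,"az": 0,"claw": 40},{"tx": 0,"ty": 0,"tz": 0,"ax": 0,"ay": 0,"az": 0,"claw": 40},{"tx": 0,"ty": 0,"tz": 0,"ax": 0,"ay": 0,"az": 0,"claw": 40},{"tx": 0,"ty": 0,"tz": -35,"ax": 0,"ay": 0,"az": 0,"claw": 40},{"tx": 0,"ty": 0,"tz": -65,"ax": 0,"ay": 0,"az": 0,"claw": 40},{"tx": 0,"ty": 0,"tz": -65,"ax": 0,"ay": 0,"az": 0,"claw": 0}]'

```text
time_s: 6.28
tcp_pos: [0.4618, 0.0484, 0.1351]
ee_rot: [[0.137, -0.99, 0.011], [-0.991, -0.137, 0.003], [-0.001, -0.011, -1.0]]
wrist_force: [0.7, 0.0, -0.0]
gripper_width: 0.428
gripper_force: 0.0
```

I left a stray turn in the first row of that move, so I need to check the knob. I'll step back to view it.

```bash
python3 -c "
from h import *
go((.40,0,.24),-45)"
```

```text
pos [0.4618 0.0484 0.1351] yaw -82.1 t 6.3 -> t [39.3, 66.7, -105.6] a [-0.011, -0.002, -0.648]
```

>>> servo_tool --deltas '[{"tx": 10,"ty": 10,"tz": -40,"ax": 0,"ay": 0,"az": -0.1,"claw": 0},{"tx": 39,"ty": 65,"tz": -105,"ax": -0.01,"ay": 0,"az": -0.65,"claw": 0},{"tx": 39,"ty": 65,"tz": -105,"ax": -0.01,"ay": 0,"az": -0.65,"claw": 0},{"tx": 39,"ty": 65,"tz": -105,"ax": -0.01,"ay": 0,"az": -0.65,"claw": 0},{"tx": 39,"ty": 65,"tz": -105,"ax": -0.01,"ay": 0,"az": -0.65,"claw": 0},{"tx": 39,"ty": 65,"tz": -105,"ax": -0.01,"ay": 0,"az": -0.65,"claw": 0},{"tx": 39,"ty": 65,"tz": -105,"ax": -0.01,"ay": 0,"az": -0.65,"claw": 0},{"tx": 39,"ty": 65,"tz": -105,"ax": -0.01,"ay": 0,"az": -0.65,"claw": 0}]'

```text
time_s: 6.95
tcp_pos: [0.3988, -0.0004, 0.2348]
ee_rot: [[0.707, -0.707, -0.009], [-0.707, -0.707, -0.004], [-0.003, 0.01, -1.0]]
wrist_force: [0.3, 0.5, -0.4]
gripper_width: 0.013
gripper_force: 0.0
```

```bash
python3 - <<'E'
from h import *
go((.455,-.0475,.085),-45)
im=capture("wrist")
u,v=pix((.459,.048,.075),"wrist").astype(int);print(u,v)
cv2.imwrite("pics/kz2.png",cv2.convertScaleAbs(cv2.resize(im[max(v-60,0):v+60,max(u-60,0):u+60],None,fx=4,fy=4,interpolation=cv2.INTER_CUBIC),alpha=1.6))
E
```

```text
pos [ 0.3988 -0.0004  0.2348] yaw -45.01 t 7.0 -> t [73.5, -7.9, 149.5] a [0.01, 0.003, -0.0]
211 185
```

View pics/kz2.png

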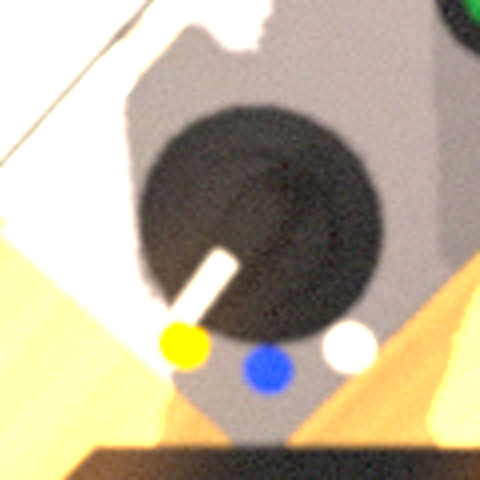

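The pointer (white line, (228,255) to (182,325)) is at the yellow dot. Now the green button.

>>> servo_tool --deltas '[{"tx": 36,"ty": -4,"tz": 60,"ax": 0.01,"ay": 0,"az": 0,"claw": 0},{"tx": 73,"ty": -8,"tz": 120,"ax": 0.01,"ay": 0,"az": 0,"claw": 0},{"tx": 73,"ty": -8,"tz": 150,"ax": 0.01,"ay": 0,"az": 0,"claw": 0},{"tx": 73,"ty": -8,"tz": 150,"ax": 0.01,"ay": 0,"az": 0,"claw": 0},{"tx": 73,"ty": -8,"tz": 150,"ax": 0.01,"ay": 0,"az": 0,"claw": 0},{"tx": 73,"ty": -8,"tz": 150,"ax": 0.01,"ay": 0,"az": 0,"claw": 0}]'

```text
time_s: 7.5
tcp_pos: [0.4538, -0.0475, 0.0821]
ee_rot: [[0.707, -0.707, -0.009], [-0.707, -0.707, 0.001], [-0.007, 0.006, -1.0]]
wrist_force: [0.4, 0.5, 0.9]
gripper_width: 0.007
gripper_force: 0.0
```

```bash
python3 -c "
from h import *
go((.455,-.0475,.06),-45);print(sense()['wrist_force'])"
```

```text
pos [ 0.4538 -0.0475  0.0821] yaw -44.98 t 7.5 -> t [1.0, -1.0, 22.0] a [0.006, 0.007, 0.0]
[0.37493131 0.49226436 0.87140935]
```

>>> servo_tool --deltas '[{"tx": 1,"ty": -1,"tz": 12,"ax": 0,"ay": 0,"az": 0,"claw": 0},{"tx": 1,"ty": -1,"tz": 18,"ax": 0,"ay": 0,"az": 0,"claw": 0},{"tx": 1,"ty": -1,"tz": 22,"ax": 0,"ay": 0,"az": 0,"claw": 0},{"tx": 1,"ty": -1,"tz": 22,"ax": 0,"ay": 0,"az": 0,"claw": 0}]'

```text
time_s: 7.83
tcp_pos: [0.4574, -0.0461, 0.0642]
ee_rot: [[0.71, -0.705, 0.002], [-0.705, -0.71, 0.003], [-0.001, -0.004, -1.0]]
wrist_force: [-1.0, 1.3, 2.0]
gripper_width: 0.005
gripper_force: 1.2
```

>>> servo_tool --deltas '[{"tx": 0,"ty": 0,"tz": 3,"ax": 0,"ay": 0,"az": 0,"claw": 0},{"tx": 0,"ty": 0,"tz": 3,"ax": 0,"ay": 0,"az": 0,"claw": 0},{"tx": 0,"ty": 0,"tz": 3,"ax": 0,"ay": 0,"az": 0,"claw": 0}]'

```text
time_s: 8.08
tcp_pos: [0.4575, -0.0461, 0.0614]
ee_rot: [[0.709, -0.705, 0.002], [-0.705, -0.709, 0.003], [-0.001, -0.004, -1.0]]
wrist_force: [-0.1, 1.9, 6.6]
gripper_width: 0.006
gripper_force: 3.3
```

>>> servo_tool --deltas '[{"tx": 0,"ty": 0,"tz": 2,"ax": 0,"ay": 0,"az": 0,"claw": 0},{"tx": 0,"ty": 0,"tz": 2,"ax": 0,"ay": 0,"az": 0,"claw": 0},{"tx": 0,"ty": 0,"tz": 2,"ax": 0,"ay": 0,"az": 0,"claw": 0}]'

```text
time_s: 8.33
tcp_pos: [0.4576, -0.0462, 0.0611]
ee_rot: [[0.71, -0.704, 0.002], [-0.704, -0.71, 0.003], [-0.001, -0.003, -1.0]]
wrist_force: [-5.6, 3.4, 20.7]
gripper_width: 0.003
gripper_force: 10.4
```

>>> servo_tool --deltas '[{"tx": 0,"ty": 0,"tz": 2,"ax": 0,"ay": 0,"az": 0,"claw": 0},{"tx": 0,"ty": 0,"tz": 2,"ax": 0,"ay": 0,"az": 0,"claw": 0},{"tx": 0,"ty": 0,"tz": 2,"ax": 0,"ay": 0,"az": 0,"claw": 0}]'

```text
time_s: 8.58
tcp_pos: [0.4577, -0.0462, 0.0607]
ee_rot: [[0.711, -0.704, 0.002], [-0.704, -0.711, 0.002], [-0.0, -0.003, -1.0]]
wrist_force: [-10.2, 5.1, 34.1]
gripper_width: 0.006
gripper_force: 17.3
```

The force jumped at z 0.061, so the button was fully down. Release it and move over to the tins.

>>> servo_tool --deltas '[{"tx": 0,"ty": 0,"tz": -15,"ax": 0,"ay": 0,"az": 0,"claw": 0},{"tx": 0,"ty": 0,"tz": -50,"ax": 0,"ay": 0,"az": 0,"claw": 0},{"tx": 0,"ty": 0,"tz": -90,"ax": 0,"ay": 0,"az": 0,"claw": 0},{"tx": 0,"ty": 0,"tz": -120,"ax": 0,"ay": 0,"az": 0,"claw": 70},{"tx": 0,"ty": 0,"tz": -160,"ax": 0,"ay": 0,"az": 0,"claw": 70},{"tx": 0,"ty": 0,"tz": -200,"ax": 0,"ay": 0,"az": 0,"claw": 70}]'

```text
time_s: 9.08
tcp_pos: [0.4556, -0.0473, 0.2579]
ee_rot: [[0.709, -0.705, -0.001], [-0.705, -0.709, 0.003], [-0.003, -0.001, -1.0]]
wrist_force: [0.9, 0.4, -0.2]
gripper_width: 0.155
gripper_force: 0.0
```

```bash
cat > t.py <<'E'
from h import *
import sys
def tins(cams=("top","wrist"),zl=.048,labels="red blue yellow green".split()):
    for c in cams:
        im=capture(c);cv2.imwrite(f"pics/last_{c}.png",im)
        for l in labels:
            for t in trace("tin_"+l,c)[:2]:
                k=t["mask"].astype(np.uint8)
                n=cv2.findNonZero(k)
                if n is None or t["confidence"]<.35: continue
                # lid: brightest part of mask
                v=im.max(2);th=cv2.threshold(v[k>0].reshape(-1,1),0,255,cv2.THRESH_OTSU)[0]
                P=np.array([ray(*p,zl,c)[:2] for p in cv2.boxPoints(cv2.minAreaRect(cv2.findNonZero(k)))])
                e=P[1]-P[0];a=np.degrees(np.arctan2(e[1],e[0]));a=(a+45)%90-45
                print(c,l,"trace",round(t["confidence"],2),P.mean(0).round(3),"size",np.linalg.norm(P[1]-P[0]).round(3),np.linalg.norm(P[2]-P[1]).round(3),"yaw",a.round(1))
            print("  ",c,l,"rec",[(W(r["xyz"],c).round(3).tolist(),round(r["confidence"],2)) for r in recognise("tin_"+l,c)[:2]])
E
python3 -c "
from h import *
go((.38,.29,.30),0);print(sense()['joints'])
for p in [(169.5,201),(199.2,204.8),(169.5,252.8),(200.8,254.5)]: print(ray(*p,.048,'top'))
print(ray(175,163,.099,'top'))"
```

```text
pos [ 0.4556 -0.0473  0.2579] yaw -44.85 t 9.1 -> t [-291.6, -185.8, -41.0] a [-0.002, 0.003, -0.783]
[ 14.35832394   4.00946731 -18.16816182  -0.20544397 -67.85927216
  30.86522567]
[0.56601495 0.3463644  0.048     ]
[0.55694304 0.26267076 0.048     ]
[0.42082425 0.3414368  0.048     ]
[0.41765395 0.25407312 0.048     ]
[0.66567994 0.32323734 0.099     ]
```

>>> servo_tool --deltas '[{"tx": -292,"ty": -186,"tz": -41,"ax": 0,"ay": 0,"az": -0.783,"claw": 70},{"tx": -292,"ty": -186,"tz": -41,"ax": 0,"ay": 0,"az": -0.783,"claw": 70},{"tx": -292,"ty": -186,"tz": -41,"ax": 0,"ay": 0,"az": -0.783,"claw": 70},{"tx": -292,"ty": -186,"tz": -41,"ax": 0,"ay": 0,"az": -0.783,"claw": 70},{"tx": -292,"ty": -186,"tz": -41,"ax": 0,"ay": 0,"az": -0.783,"claw": 70},{"tx": -292,"ty": -186,"tz": -41,"ax": 0,"ay": 0,"az": -0.783,"claw": 70},{"tx": -292,"ty": -186,"tz": -41,"ax": 0,"ay": 0,"az": -0.783,"claw": 70},{"tx": -292,"ty": -186,"tz": -41,"ax": 0,"ay": 0,"az": -0.783,"claw": 70},{"tx": -292,"ty": -186,"tz": -41,"ax": 0,"ay": 0,"az": -0.783,"claw": 70},{"tx": -292,"ty": -186,"tz": -41,"ax": 0,"ay": 0,"az": -0.783,"claw": 70},{"tx": -292,"ty": -186,"tz": -41,"ax": 0,"ay": 0,"az": -0.783,"claw": 70},{"tx": -292,"ty": -186,"tz": -41,"ax": 0,"ay": 0,"az": -0.783,"claw": 70}]'

```text
time_s: 10.08
tcp_pos: [0.3808, 0.2895, 0.2976]
ee_rot: [[1.0, -0.0, -0.002], [-0.0, -1.0, 0.002], [-0.002, -0.002, -1.0]]
wrist_force: [-0.4, -0.1, 0.2]
gripper_width: 0.803
gripper_force: 0.0
```

```bash
python3 -c "
from t import *
go((.38,.29,.30),0)
tins(('wrist',))
print([ (W(r['xyz'],'wrist').round(3),r['confidence']) for r in recognise('sweet_jar','wrist')])"
```

```text
pos [0.3808 0.2895 0.2976] yaw -0.02 t 10.1 -> t [-0.8, -0.5, -2.4] a [-0.002, 0.002, -0.0]
wrist red trace 0.77 [0.557 0.266] size 0.058 0.051 yaw -29.3
   wrist red rec [([0.557, 0.268, 0.049], 0.64)]
wrist blue trace 0.76 [0.425 0.342] size 0.052 0.05 yaw 17.6
   wrist blue rec [([0.426, 0.343, 0.05], 0.64)]
wrist yellow trace 0.93 [0.42  0.257] size 0.051 0.051 yaw -13.1
wrist yellow trace 0.48 [0.424 0.342] size 0.053 0.052 yaw -0.1
   wrist yellow rec [([0.422, 0.258, 0.05], 0.68)]
wrist green trace 0.96 [0.564 0.347] size 0.057 0.056 yaw -17.7
wrist green trace 0.61 [0.583 0.469] size 0.036 0.01 yaw -0.1
   wrist green rec [([0.564, 0.349, 0.049], 0.72), ([0.593, 0.482, 0.017], 0.48)]
[]
```

View pics/last_wrist.png

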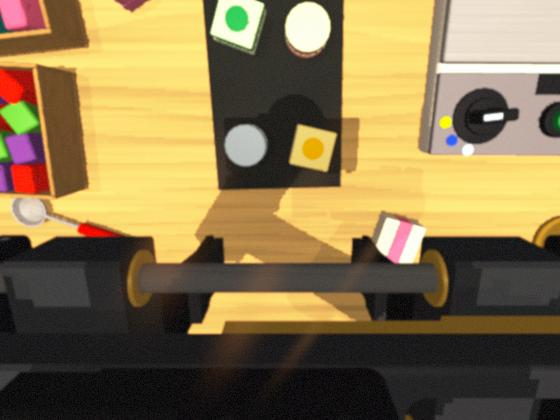

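The tins are at green (238,20), red (307,28), blue (245,145) and yellow (313,148), which agrees with the top camera. The knob pointer is still toward yellow. I'll pick the yellow tin first.

```bash
python3 -c "
from h import *
go((.419,.2555,.10),-13);go((.419,.2555,.012),-13)"
```

```text
pos [0.3812 0.2902 0.2977] yaw -0.02 t 10.6 -> t [38.2, 35.3, 197.5] a [-0.003, 0.002, 0.227]
pos [0.3812 0.2902 0.2977] yaw -0.02 t 10.6 -> t [38.3, 35.5, 285.5] a [-0.003, 0.002, 0.227]
```

>>> servo_tool --deltas '[{"tx": 38,"ty": 35,"tz": 190,"ax": 0,"ay": 0,"az": 0.227,"claw": 70},{"tx": 38,"ty": 35,"tz": 190,"ax": 0,"ay": 0,"az": 0.227,"claw": 70},{"tx": 38,"ty": 35,"tz": 190,"ax": 0,"ay": 0,"az": 0.227,"claw": 70},{"tx": 38,"ty": 35,"tz": 190,"ax": 0,"ay": 0,"az": 0.227,"claw": 70},{"tx": 38,"ty": 35,"tz": 190,"ax": 0,"ay": 0,"az": 0.227,"claw": 70},{"tx": 38,"ty": 35,"tz": 190,"ax": 0,"ay": 0,"az": 0.227,"claw": 70},{"tx": 38,"ty": 35,"tz": 220,"ax": 0,"ay": 0,"az": 0.227,"claw": 70},{"tx": 38,"ty": 35,"tz": 250,"ax": 0,"ay": 0,"az": 0.227,"claw": 70},{"tx": 38,"ty": 35,"tz": 285,"ax": 0,"ay": 0,"az": 0.227,"claw": 70},{"tx": 38,"ty": 35,"tz": 285,"ax": 0,"ay": 0,"az": 0.227,"claw": 70},{"tx": 38,"ty": 35,"tz": 285,"ax": 0,"ay": 0,"az": 0.227,"claw": 70}]'

```text
time_s: 11.5
tcp_pos: [0.4188, 0.2567, 0.0129]
ee_rot: [[0.975, -0.224, -0.002], [-0.224, -0.975, 0.001], [-0.003, -0.0, -1.0]]
wrist_force: [0.5, 0.0, 0.4]
gripper_width: 0.804
gripper_force: 0.0
```

>>> servo_tool --deltas '[{"tx": 0,"ty": 0,"tz": 0,"ax": 0,"ay": 0,"az": 0,"claw": 40},{"tx": 0,"ty": 0,"tz": 0,"ax": 0,"ay": 0,"az": 0,"claw": 40},{"tx": 0,"ty": 0,"tz": 0,"ax": 0,"ay": 0,"az": 0,"claw": 40},{"tx": 0,"ty": 0,"tz": 0,"ax": 0,"ay": 0,"az": 0,"claw": 40},{"tx": 0,"ty": 0,"tz": 0,"ax": 0,"ay": 0,"az": 0,"claw": 40},{"tx": 0,"ty": 0,"tz": -20,"ax": 0,"ay": 0,"az": 0,"claw": 40},{"tx": 0,"ty": 0,"tz": -60,"ax": 0,"ay": 0,"az": 0,"claw": 40},{"tx": 0,"ty": 0,"tz": -100,"ax": 0,"ay": 0,"az": 0,"claw": 40},{"tx": 0,"ty": 0,"tz": -150,"ax": 0,"ay": 0,"az": 0,"claw": 40},{"tx": 0,"ty": 0,"tz": -150,"ax": 0,"ay": 0,"az": 0,"claw": 40}]'

```text
time_s: 12.33
tcp_pos: [0.4218, 0.2584, 0.1699]
ee_rot: [[0.975, -0.223, 0.009], [-0.223, -0.975, 0.012], [0.006, -0.014, -1.0]]
wrist_force: [0.9, 1.6, -1.3]
gripper_width: 0.57
gripper_force: 30.0
```

```bash
python3 -c "
from h import *
go((.67,-.095,.14),0);print(sense()['gripper_width']*87)"
```

```text
pos [0.4218 0.2584 0.1699] yaw -12.91 t 12.3 -> t [320.7, 289.4, 27.8] a [-0.013, -0.007, -0.225]
49.605286980822456
```

>>> servo_tool --deltas '[{"tx": 160,"ty": 145,"tz": 5,"ax": 0,"ay": 0,"az": -0.11,"claw": 40},{"tx": 160,"ty": 145,"tz": 5,"ax": 0,"ay": 0,"az": -0.11,"claw": 40},{"tx": 160,"ty": 145,"tz": 5,"ax": 0,"ay": 0,"az": -0.11,"claw": 40},{"tx": 160,"ty": 145,"tz": 5,"ax": 0,"ay": 0,"az": -0.11,"claw": 40},{"tx": 321,"ty": 289,"tz": 10,"ax": 0,"ay": 0,"az": -0.225,"claw": 40},{"tx": 321,"ty": 289,"tz": 10,"ax": 0,"ay": 0,"az": -0.225,"claw": 40},{"tx": 321,"ty": 289,"tz": 10,"ax": 0,"ay": 0,"az": -0.225,"claw": 40},{"tx": 321,"ty": 289,"tz": 10,"ax": 0,"ay": 0,"az": -0.225,"claw": 40},{"tx": 321,"ty": 289,"tz": 10,"ax": 0,"ay": 0,"az": -0.225,"claw": 40},{"tx": 321,"ty": 289,"tz": 10,"ax": 0,"ay": 0,"az": -0.225,"claw": 40},{"tx": 321,"ty": 289,"tz": 10,"ax": 0,"ay": 0,"az": -0.225,"claw": 40},{"tx": 321,"ty": 289,"tz": 10,"ax": 0,"ay": 0,"az": -0.225,"claw": 40}]'

```text
time_s: 13.33
tcp_pos: [0.6677, -0.1021, 0.1489]
ee_rot: [[1.0, -0.007, -0.003], [-0.007, -1.0, 0.002], [-0.003, -0.002, -1.0]]
wrist_force: [-0.2, -0.1, -1.9]
gripper_width: 0.572
gripper_force: 30.0
```

>>> servo_tool --deltas '[{"tx": 0,"ty": 0,"tz": 0,"ax": 0,"ay": 0,"az": 0,"claw": 40},{"tx": 0,"ty": 0,"tz": 0,"ax": 0,"ay": 0,"az": 0,"claw": 40},{"tx": 0,"ty": 0,"tz": 0,"ax": 0,"ay": 0,"az": 0,"claw": 40}]'

```text
time_s: 13.58
tcp_pos: [0.6658, -0.0968, 0.151]
ee_rot: [[1.0, -0.001, -0.003], [-0.001, -1.0, 0.003], [-0.003, -0.003, -1.0]]
wrist_force: [0.2, -0.4, -2.3]
gripper_width: 0.576
gripper_force: 30.0
```

```bash
python3 -c "
from h import *
go((.67,-.095,.062),0);print(sense()['gripper_width']*87)"
```

```text
pos [ 0.6658 -0.0968  0.151 ] yaw -0.04 t 13.6 -> t [4.4, -1.6, 88.9] a [-0.003, 0.003, -0.001]
50.09913514163043
```

>>> servo_tool --deltas '[{"tx": 4,"ty": -2,"tz": 40,"ax": 0,"ay": 0,"az": 0,"claw": 40},{"tx": 4,"ty": -2,"tz": 70,"ax": 0,"ay": 0,"az": 0,"claw": 40},{"tx": 4,"ty": -2,"tz": 82,"ax": 0,"ay": 0,"az": 0,"claw": 40},{"tx": 4,"ty": -2,"tz": 88,"ax": 0,"ay": 0,"az": 0,"claw": 40},{"tx": 4,"ty": -2,"tz": 90,"ax": 0,"ay": 0,"az": 0,"claw": 40},{"tx": 4,"ty": -2,"tz": 90,"ax": 0,"ay": 0,"az": 0,"claw": 40},{"tx": 4,"ty": -2,"tz": 90,"ax": 0,"ay": 0,"az": 0,"claw": 40}]'

```text
time_s: 14.17
tcp_pos: [0.6717, -0.0954, 0.0629]
ee_rot: [[1.0, -0.001, 0.002], [-0.001, -1.0, 0.003], [0.002, -0.003, -1.0]]
wrist_force: [0.7, -0.6, -2.7]
gripper_width: 0.576
gripper_force: 30.0
```

>>> servo_tool --deltas '[{"tx": 0,"ty": 0,"tz": 0,"ax": 0,"ay": 0,"az": 0,"claw": 68},{"tx": 0,"ty": 0,"tz": 0,"ax": 0,"ay": 0,"az": 0,"claw": 68},{"tx": 0,"ty": 0,"tz": 0,"ax": 0,"ay": 0,"az": 0,"claw": 68},{"tx": 0,"ty": 0,"tz": 0,"ax": 0,"ay": 0,"az": 0,"claw": 68},{"tx": 0,"ty": 0,"tz": -30,"ax": 0,"ay": 0,"az": 0,"claw": 68},{"tx": 0,"ty": 0,"tz": -70,"ax": 0,"ay": 0,"az": 0,"claw": 68},{"tx": 0,"ty": 0,"tz": -110,"ax": 0,"ay": 0,"az": 0,"claw": 68},{"tx": 0,"ty": 0,"tz": -110,"ax": 0,"ay": 0,"az": 0,"claw": 68}]'

```text
time_s: 14.83
tcp_pos: [0.676, -0.0968, 0.1821]
ee_rot: [[1.0, -0.0, 0.017], [-0.0, -1.0, 0.0], [0.017, -0.0, -1.0]]
wrist_force: [1.1, -0.8, 2.5]
gripper_width: 0.778
gripper_force: 0.0
```

```bash
python3 -c "
from t import *
tins(('top',))
go((.557,.264,.17),0)"
```

```text
top red trace 0.82 [0.556 0.262] size 0.053 0.051 yaw 1.2
   top red rec [([0.557, 0.261, 0.05], 0.69)]
   top blue rec [([0.422, 0.34, 0.049], 0.53)]
top yellow trace 0.62 [ 0.661 -0.1  ] size 0.051 0.029 yaw 1.2
   top yellow rec [([0.657, 0.318, 0.098], 0.52), ([0.655, -0.096, 0.096], 0.5)]
top green trace 0.91 [0.563 0.342] size 0.053 0.061 yaw -17.9
top green trace 0.72 [0.617 0.473] size 0.06 0.061 yaw 28.3
   top green rec [([0.617, 0.475, 0.046], 0.9), ([0.567, 0.347, 0.046], 0.67)]
pos [ 0.6702 -0.096   0.1697] yaw -0.1 t 15.3 -> t [-113.8, -359.8, 1.1] a [-0.002, 0.004, -0.002]
```

>>> servo_tool --deltas '[{"tx": -57,"ty": -180,"tz": 0,"ax": 0,"ay": 0,"az": 0,"claw": 70},{"tx": -57,"ty": -180,"tz": 0,"ax": 0,"ay": 0,"az": 0,"claw": 70},{"tx": -57,"ty": -180,"tz": 0,"ax": 0,"ay": 0,"az": 0,"claw": 70},{"tx": -57,"ty": -180,"tz": 0,"ax": 0,"ay": 0,"az": 0,"claw": 70},{"tx": -114,"ty": -360,"tz": 0,"ax": 0,"ay": 0,"az": 0,"claw": 70},{"tx": -114,"ty": -360,"tz": 0,"ax": 0,"ay": 0,"az": 0,"claw": 70},{"tx": -114,"ty": -360,"tz": 0,"ax": 0,"ay": 0,"az": 0,"claw": 70},{"tx": -114,"ty": -360,"tz": 0,"ax": 0,"ay": 0,"az": 0,"claw": 70},{"tx": -114,"ty": -360,"tz": 0,"ax": 0,"ay": 0,"az": 0,"claw": 70},{"tx": -114,"ty": -360,"tz": 0,"ax": 0,"ay": 0,"az": 0,"claw": 70},{"tx": -114,"ty": -360,"tz": 0,"ax": 0,"ay": 0,"az": 0,"claw": 70},{"tx": -114,"ty": -360,"tz": 0,"ax": 0,"ay": 0,"az": 0,"claw": 70}]'

```text
time_s: 16.28
tcp_pos: [0.557, 0.2644, 0.1717]
ee_rot: [[1.0, -0.001, -0.003], [-0.001, -1.0, 0.002], [-0.003, -0.002, -1.0]]
wrist_force: [0.5, -0.5, -0.5]
gripper_width: 0.804
gripper_force: 0.0
```

```bash
python3 -c "
from t import *
capture('wrist')
print([(W(r['xyz'],'wrist').round(3),r['confidence']) for r in recognise('tin_red','wrist')])
go((.557,.2635,.013),0)"
```

```text
[(array([0.562, 0.267, 0.051]), 0.95)]
pos [0.5575 0.2631 0.172 ] yaw -0.18 t 16.4 -> t [-0.2, -0.0, 159.0] a [-0.002, 0.002, -0.003]
```

>>> servo_tool --deltas '[{"tx": 1,"ty": -1,"tz": 40,"ax": 0,"ay": 0,"az": 0,"claw": 70},{"tx": 1,"ty": -1,"tz": 80,"ax": 0,"ay": 0,"az": 0,"claw": 70},{"tx": 1,"ty": -1,"tz": 115,"ax": 0,"ay": 0,"az": 0,"claw": 70},{"tx": 1,"ty": -1,"tz": 140,"ax": 0,"ay": 0,"az": 0,"claw": 70},{"tx": 1,"ty": -1,"tz": 159,"ax": 0,"ay": 0,"az": 0,"claw": 70},{"tx": 1,"ty": -1,"tz": 159,"ax": 0,"ay": 0,"az": 0,"claw": 70},{"tx": 1,"ty": -1,"tz": 159,"ax": 0,"ay": 0,"az": 0,"claw": 70}]'

```text
time_s: 16.97
tcp_pos: [0.5583, 0.264, 0.0126]
ee_rot: [[1.0, -0.004, -0.003], [-0.004, -1.0, 0.001], [-0.003, -0.001, -1.0]]
wrist_force: [0.4, -0.1, -0.2]
gripper_width: 0.807
gripper_force: 0.0
```

>>> servo_tool --deltas '[{"tx": 0,"ty": 0,"tz": 0,"ax": 0,"ay": 0,"az": 0,"claw": 40},{"tx": 0,"ty": 0,"tz": 0,"ax": 0,"ay": 0,"az": 0,"claw": 40},{"tx": 0,"ty": 0,"tz": 0,"ax": 0,"ay": 0,"az": 0,"claw": 40},{"tx": 0,"ty": 0,"tz": 0,"ax": 0,"ay": 0,"az": 0,"claw": 40},{"tx": 0,"ty": 0,"tz": 0,"ax": 0,"ay": 0,"az": 0,"claw": 40},{"tx": 0,"ty": 0,"tz": -20,"ax": 0,"ay": 0,"az": 0,"claw": 40},{"tx": 0,"ty": 0,"tz": -60,"ax": 0,"ay": 0,"az": 0,"claw": 40},{"tx": 0,"ty": 0,"tz": -100,"ax": 0,"ay": 0,"az": 0,"claw": 40},{"tx": 0,"ty": 0,"tz": -140,"ax": 0,"ay": 0,"az": 0,"claw": 40},{"tx": 0,"ty": 0,"tz": -140,"ax": 0,"ay": 0,"az": 0,"claw": 40}]'

```text
time_s: 17.8
tcp_pos: [0.5628, 0.268, 0.1631]
ee_rot: [[1.0, 0.0, 0.014], [0.0, -1.0, 0.012], [0.014, -0.012, -1.0]]
wrist_force: [1.9, 0.7, -0.7]
gripper_width: 0.59
gripper_force: 30.0
```

```bash
python3 -c "
from h import *
go((.67,.045,.15),0);print(sense()['gripper_width']*87)"
```

```text
pos [0.5628 0.268  0.1631] yaw 0.01 t 17.8 -> t [107.0, 223.2, 12.0] a [-0.012, -0.014, 0.0]
51.35375108188129
```

>>> servo_tool --deltas '[{"tx": 112,"ty": 219,"tz": 0,"ax": 0,"ay": 0,"az": 0,"claw": 40},{"tx": 112,"ty": 219,"tz": 0,"ax": 0,"ay": 0,"az": 0,"claw": 40},{"tx": 112,"ty": 219,"tz": 0,"ax": 0,"ay": 0,"az": 0,"claw": 40},{"tx": 112,"ty": 219,"tz": 0,"ax": 0,"ay": 0,"az": 0,"claw": 40},{"tx": 112,"ty": 219,"tz": 0,"ax": 0,"ay": 0,"az": 0,"claw": 40},{"tx": 112,"ty": 219,"tz": 0,"ax": 0,"ay": 0,"az": 0,"claw": 40},{"tx": 112,"ty": 219,"tz": 0,"ax": 0,"ay": 0,"az": 0,"claw": 40},{"tx": 112,"ty": 219,"tz": 0,"ax": 0,"ay": 0,"az": 0,"claw": 40},{"tx": 112,"ty": 219,"tz": 0,"ax": 0,"ay": 0,"az": 0,"claw": 40},{"tx": 112,"ty": 219,"tz": 0,"ax": 0,"ay": 0,"az": 0,"claw": 40}]'

```text
time_s: 18.63
tcp_pos: [0.6692, 0.0472, 0.1522]
ee_rot: [[1.0, -0.001, -0.003], [-0.001, -1.0, 0.003], [-0.003, -0.003, -1.0]]
wrist_force: [0.8, 0.1, -2.5]
gripper_width: 0.586
gripper_force: 30.0
```

```bash
python3 -c "
from h import *
go((.67,.045,.0605),0);print(sense()['gripper_width']*87)"
```

```text
pos [0.6692 0.0472 0.1522] yaw -0.03 t 18.6 -> t [1.0, 2.4, 91.7] a [-0.003, 0.003, -0.001]
50.96425147315606
```

>>> servo_tool --deltas '[{"tx": 0,"ty": 2,"tz": 40,"ax": 0,"ay": 0,"az": 0,"claw": 40},{"tx": 0,"ty": 2,"tz": 70,"ax": 0,"ay": 0,"az": 0,"claw": 40},{"tx": 0,"ty": 2,"tz": 84,"ax": 0,"ay": 0,"az": 0,"claw": 40},{"tx": 0,"ty": 2,"tz": 90,"ax": 0,"ay": 0,"az": 0,"claw": 40},{"tx": 0,"ty": 2,"tz": 92,"ax": 0,"ay": 0,"az": 0,"claw": 40},{"tx": 0,"ty": 2,"tz": 92,"ax": 0,"ay": 0,"az": 0,"claw": 40},{"tx": 0,"ty": 2,"tz": 92,"ax": 0,"ay": 0,"az": 0,"claw": 40}]'

```text
time_s: 19.22
tcp_pos: [0.6699, 0.0459, 0.0616]
ee_rot: [[1.0, 0.0, -0.0], [0.0, -1.0, 0.003], [-0.0, -0.003, -1.0]]
wrist_force: [-1.0, 0.7, 0.9]
gripper_width: 0.587
gripper_force: 30.0
```

>>> servo_tool --deltas '[{"tx": 0,"ty": 0,"tz": 0,"ax": 0,"ay": 0,"az": 0,"claw": 68},{"tx": 0,"ty": 0,"tz": 0,"ax": 0,"ay": 0,"az": 0,"claw": 68},{"tx": 0,"ty": 0,"tz": 0,"ax": 0,"ay": 0,"az": 0,"claw": 68},{"tx": 0,"ty": 0,"tz": 0,"ax": 0,"ay": 0,"az": 0,"claw": 68},{"tx": 0,"ty": 0,"tz": -30,"ax": 0,"ay": 0,"az": 0,"claw": 68},{"tx": 0,"ty": 0,"tz": -70,"ax": 0,"ay": 0,"az": 0,"claw": 68},{"tx": 0,"ty": 0,"tz": -110,"ax": 0,"ay": 0,"az": 0,"claw": 68},{"tx": 0,"ty": 0,"tz": -110,"ax": 0,"ay": 0,"az": 0,"claw": 68}]'

```text
time_s: 19.88
tcp_pos: [0.6753, 0.0443, 0.181]
ee_rot: [[1.0, -0.0, 0.017], [-0.0, -1.0, 0.004], [0.017, -0.004, -1.0]]
wrist_force: [0.7, 0.6, 2.3]
gripper_width: 0.782
gripper_force: 0.0
```

```bash
python3 -c "
from t import *
tins(('top',))
go((.565,.346,.17),-18)"
```

```text
top red trace 0.7 [0.66  0.042] size 0.051 0.034 yaw 1.2
top red trace 0.38 [ 0.453 -0.05 ] size 0.025 0.022 yaw 1.1
   top red rec [([0.656, 0.043, 0.094], 0.63), ([0.453, -0.118, 0.067], 0.48)]
top blue trace 0.84 [0.423 0.336] size 0.053 0.05 yaw 1.0
top blue trace 0.52 [0.523 0.325] size 0.116 0.327 yaw 1.2
   top blue rec [([0.423, 0.338, 0.046], 0.91)]
top yellow trace 0.72 [ 0.675 -0.101] size 0.054 0.057 yaw 1.2
   top yellow rec []
top green trace 0.73 [0.564 0.342] size 0.054 0.06 yaw -19.7
top green trace 0.71 [0.618 0.473] size 0.058 0.059 yaw 30.4
   top green rec [([0.567, 0.343, 0.049], 0.81), ([0.615, 0.475, 0.046], 0.64)]
pos [0.6694 0.0439 0.1691] yaw -0.11 t 20.3 -> t [-105.0, -301.9, 0.1] a [-0.001, 0.004, 0.312]
```

>>> servo_tool --deltas '[{"tx": -105,"ty": -302,"tz": 0,"ax": 0,"ay": 0,"az": 0.315,"claw": 70},{"tx": -105,"ty": -302,"tz": 0,"ax": 0,"ay": 0,"az": 0.315,"claw": 70},{"tx": -105,"ty": -302,"tz": 0,"ax": 0,"ay": 0,"az": 0.315,"claw": 70},{"tx": -105,"ty": -302,"tz": 0,"ax": 0,"ay": 0,"az": 0.315,"claw": 70},{"tx": -105,"ty": -302,"tz": 0,"ax": 0,"ay": 0,"az": 0.315,"claw": 70},{"tx": -105,"ty": -302,"tz": 0,"ax": 0,"ay": 0,"az": 0.315,"claw": 70},{"tx": -105,"ty": -302,"tz": 0,"ax": 0,"ay": 0,"az": 0.315,"claw": 70},{"tx": -105,"ty": -302,"tz": 0,"ax": 0,"ay": 0,"az": 0.315,"claw": 70},{"tx": -105,"ty": -302,"tz": 0,"ax": 0,"ay": 0,"az": 0.315,"claw": 70},{"tx": -105,"ty": -302,"tz": 0,"ax": 0,"ay": 0,"az": 0.315,"claw": 70},{"tx": -105,"ty": -302,"tz": 0,"ax": 0,"ay": 0,"az": 0.315,"claw": 70}]'

```text
time_s: 21.25
tcp_pos: [0.5653, 0.346, 0.1709]
ee_rot: [[0.95, -0.311, -0.003], [-0.311, -0.95, 0.002], [-0.003, -0.001, -1.0]]
wrist_force: [0.3, -1.1, 0.3]
gripper_width: 0.804
gripper_force: 0.0
```

```bash
python3 -c "
from t import *
tins(('wrist',),labels=['green'])
go((.5655,.346,.013),-18.5)"
```

```text
wrist green trace 0.83 [0.624 0.472] size 0.064 0.054 yaw 29.1
wrist green trace 0.76 [0.571 0.346] size 0.049 0.054 yaw -18.2
   wrist green rec [([0.625, 0.47, 0.047], 0.91), ([0.573, 0.343, 0.049], 0.72)]
pos [0.566  0.3449 0.1714] yaw -18.26 t 21.4 -> t [-0.4, -0.7, 158.4] a [-0.002, 0.003, 0.004]
```

>>> servo_tool --deltas '[{"tx": 1,"ty": -1,"tz": 40,"ax": 0,"ay": 0,"az": 0,"claw": 70},{"tx": 1,"ty": -1,"tz": 80,"ax": 0,"ay": 0,"az": 0,"claw": 70},{"tx": 1,"ty": -1,"tz": 115,"ax": 0,"ay": 0,"az": 0,"claw": 70},{"tx": 1,"ty": -1,"tz": 140,"ax": 0,"ay": 0,"az": 0,"claw": 70},{"tx": 1,"ty": -1,"tz": 158,"ax": 0,"ay": 0,"az": 0,"claw": 70},{"tx": 1,"ty": -1,"tz": 158,"ax": 0,"ay": 0,"az": 0,"claw": 70},{"tx": 1,"ty": -1,"tz": 158,"ax": 0,"ay": 0,"az": 0,"claw": 70}]'

```text
time_s: 21.98
tcp_pos: [0.5668, 0.346, 0.0129]
ee_rot: [[0.95, -0.313, -0.003], [-0.313, -0.95, 0.001], [-0.003, -0.0, -1.0]]
wrist_force: [-0.1, 0.2, 0.7]
gripper_width: 0.803
gripper_force: 0.0
```

>>> servo_tool --deltas '[{"tx": 0,"ty": 0,"tz": 0,"ax": 0,"ay": 0,"az": 0,"claw": 40},{"tx": 0,"ty": 0,"tz": 0,"ax": 0,"ay": 0,"az": 0,"claw": 40},{"tx": 0,"ty": 0,"tz": 0,"ax": 0,"ay": 0,"az": 0,"claw": 40},{"tx": 0,"ty": 0,"tz": 0,"ax": 0,"ay": 0,"az": 0,"claw": 40},{"tx": 0,"ty": 0,"tz": 0,"ax": 0,"ay": 0,"az": 0,"claw": 40},{"tx": 0,"ty": 0,"tz": -20,"ax": 0,"ay": 0,"az": 0,"claw": 40},{"tx": 0,"ty": 0,"tz": -60,"ax": 0,"ay": 0,"az": 0,"claw": 40},{"tx": 0,"ty": 0,"tz": -100,"ax": 0,"ay": 0,"az": 0,"claw": 40},{"tx": 0,"ty": 0,"tz": -140,"ax": 0,"ay": 0,"az": 0,"claw": 40},{"tx": 0,"ty": 0,"tz": -140,"ax": 0,"ay": 0,"az": 0,"claw": 40},{"tx": 0,"ty": 0,"tz": -140,"ax": 0,"ay": 0,"az": 0,"claw": 40},{"tx": 0,"ty": 0,"tz": -140,"ax": 0,"ay": 0,"az": 0,"claw": 40}]'

```text
time_s: 22.98
tcp_pos: [0.5657, 0.3466, 0.1529]
ee_rot: [[0.95, -0.312, -0.003], [-0.312, -0.95, 0.003], [-0.004, -0.001, -1.0]]
wrist_force: [-0.1, 0.3, -1.8]
gripper_width: 0.573
gripper_force: 30.0
```

```bash
python3 -c "
from h import *
go((.575,-.095,.15),0);print(sense()['gripper_width']*87)"
```

```text
pos [0.5657 0.3466 0.1529] yaw -18.18 t 23.0 -> t [146.5, 416.6, 1.7] a [-0.002, 0.004, -0.317]
49.86965237130515
```

>>> servo_tool --deltas '[{"tx": 147,"ty": 417,"tz": 0,"ax": 0,"ay": 0,"az": -0.317,"claw": 40},{"tx": 147,"ty": 417,"tz": 0,"ax": 0,"ay": 0,"az": -0.317,"claw": 40},{"tx": 147,"ty": 417,"tz": 0,"ax": 0,"ay": 0,"az": -0.317,"claw": 40},{"tx": 147,"ty": 417,"tz": 0,"ax": 0,"ay": 0,"az": -0.317,"claw": 40},{"tx": 147,"ty": 417,"tz": 0,"ax": 0,"ay": 0,"az": -0.317,"claw": 40},{"tx": 147,"ty": 417,"tz": 0,"ax": 0,"ay": 0,"az": -0.317,"claw": 40},{"tx": 147,"ty": 417,"tz": 0,"ax": 0,"ay": 0,"az": -0.317,"claw": 40},{"tx": 147,"ty": 417,"tz": 0,"ax": 0,"ay": 0,"az": -0.317,"claw": 40},{"tx": 147,"ty": 417,"tz": 0,"ax": 0,"ay": 0,"az": -0.317,"claw": 40},{"tx": 147,"ty": 417,"tz": 0,"ax": 0,"ay": 0,"az": -0.317,"claw": 40},{"tx": 147,"ty": 417,"tz": 0,"ax": 0,"ay": 0,"az": -0.317,"claw": 40},{"tx": 147,"ty": 417,"tz": 0,"ax": 0,"ay": 0,"az": -0.317,"claw": 40}]'

```text
time_s: 23.98
tcp_pos: [0.5744, -0.0996, 0.1496]
ee_rot: [[1.0, -0.006, -0.007], [-0.006, -1.0, 0.002], [-0.007, -0.002, -1.0]]
wrist_force: [0.6, 0.4, -1.2]
gripper_width: 0.57
gripper_force: 30.0
```

>>> servo_tool --deltas '[{"tx": 0,"ty": 0,"tz": 0,"ax": 0,"ay": 0,"az": 0,"claw": 40},{"tx": 0,"ty": 0,"tz": 0,"ax": 0,"ay": 0,"az": 0,"claw": 40},{"tx": 0,"ty": 0,"tz": 0,"ax": 0,"ay": 0,"az": 0,"claw": 40}]'

```text
time_s: 24.23
tcp_pos: [0.576, -0.0942, 0.1513]
ee_rot: [[1.0, 0.001, -0.004], [0.001, -1.0, 0.003], [-0.004, -0.003, -1.0]]
wrist_force: [-0.0, 0.2, -0.9]
gripper_width: 0.573
gripper_force: 30.0
```

```bash
python3 -c "
from h import *
go((.575,-.095,.061),0);print(sense()['gripper_width']*87)"
```

```text
pos [ 0.576  -0.0942  0.1513] yaw 0.08 t 24.2 -> t [-0.6, 1.1, 90.3] a [-0.003, 0.004, 0.001]
49.855417649236955
```

>>> servo_tool --deltas '[{"tx": 0,"ty": 0,"tz": 40,"ax": 0,"ay": 0,"az": 0,"claw": 40},{"tx": 0,"ty": 0,"tz": 70,"ax": 0,"ay": 0,"az": 0,"claw": 40},{"tx": 0,"ty": 0,"tz": 84,"ax": 0,"ay": 0,"az": 0,"claw": 40},{"tx": 0,"ty": 0,"tz": 90,"ax": 0,"ay": 0,"az": 0,"claw": 40},{"tx": 0,"ty": 0,"tz": 91,"ax": 0,"ay": 0,"az": 0,"claw": 40},{"tx": 0,"ty": 0,"tz": 91,"ax": 0,"ay": 0,"az": 0,"claw": 40},{"tx": 0,"ty": 0,"tz": 91,"ax": 0,"ay": 0,"az": 0,"claw": 40}]'

```text
time_s: 24.82
tcp_pos: [0.5766, -0.0937, 0.0618]
ee_rot: [[1.0, 0.002, -0.001], [0.002, -1.0, 0.003], [-0.001, -0.003, -1.0]]
wrist_force: [-0.6, 0.7, 1.4]
gripper_width: 0.573
gripper_force: 30.0
```

>>> servo_tool --deltas '[{"tx": 0,"ty": 0,"tz": 0,"ax": 0,"ay": 0,"az": 0,"claw": 68},{"tx": 0,"ty": 0,"tz": 0,"ax": 0,"ay": 0,"az": 0,"claw": 68},{"tx": 0,"ty": 0,"tz": 0,"ax": 0,"ay": 0,"az": 0,"claw": 68},{"tx": 0,"ty": 0,"tz": 0,"ax": 0,"ay": 0,"az": 0,"claw": 68},{"tx": 0,"ty": 0,"tz": -30,"ax": 0,"ay": 0,"az": 0,"claw": 68},{"tx": 0,"ty": 0,"tz": -70,"ax": 0,"ay": 0,"az": 0,"claw": 68},{"tx": 0,"ty": 0,"tz": -110,"ax": 0,"ay": 0,"az": 0,"claw": 68},{"tx": 0,"ty": 0,"tz": -110,"ax": 0,"ay": 0,"az": 0,"claw": 68}]'

```text
time_s: 25.48
tcp_pos: [0.5819, -0.0957, 0.1805]
ee_rot: [[1.0, 0.002, 0.016], [0.002, -1.0, 0.001], [0.016, -0.001, -1.0]]
wrist_force: [1.8, -0.2, 1.7]
gripper_width: 0.778
gripper_force: 0.0
```

```bash
python3 -c "
from t import *
tins(('top','scene'))
go((.423,.341,.17),0)"
```

```text
top red trace 0.61 [0.69  0.047] size 0.046 0.023 yaw 12.7
   top red rec [([0.679, 0.046, 0.092], 0.61), ([0.457, -0.049, 0.066], 0.2)]
top blue trace 0.89 [0.422 0.337] size 0.056 0.047 yaw 1.0
   top blue rec [([0.422, 0.339, 0.048], 0.77), ([0.679, 0.044, 0.093], 0.75)]
top yellow trace 0.54 [ 0.697 -0.1  ] size 0.051 0.014 yaw 1.2
top yellow trace 0.54 [ 0.519 -0.293] size 0.357 0.169 yaw -4.7
   top yellow rec [([0.691, -0.09, 0.096], 0.67), ([0.457, -0.12, 0.066], 0.33)]
top green trace 0.64 [0.617 0.473] size 0.058 0.062 yaw 31.6
top green trace 0.46 [ 0.555 -0.105] size 0.037 0.011 yaw 1.1
   top green rec [([0.619, 0.476, 0.043], 0.55), ([0.519, -0.072, 0.05], 0.19)]
scene red trace 0.62 [0.65  0.051] size 0.053 0.084 yaw -17.3
   scene red rec [([0.68, 0.044, 0.094], 0.96), ([0.679, 0.32, 0.079], 0.5)]
scene blue trace 0.84 [0.445 0.334] size 0.096 0.053 yaw -26.0
   scene blue rec [([0.433, 0.335, 0.042], 0.66), ([0.46, 0.047, 0.072], 0.21)]
scene yellow trace 0.72 [0.443 0.334] size 0.055 0.089 yaw -17.6
scene yellow trace 0.6 [ 0.65  -0.092] size 0.056 0.089 yaw 4.4
   scene yellow rec [([0.688, -0.098, 0.095], 0.7)]
scene green trace 0.84 [0.639 0.466] size 0.093 0.065 yaw 37.2
scene green trace 0.67 [ 0.553 -0.09 ] size 0.057 0.087 yaw 1.8
   scene green rec [([0.595, -0.094, 0.093], 0.96), ([0.627, 0.471, 0.043], 0.74)]
pos [ 0.5765 -0.0951  0.1713] yaw 0.01 t 26.4 -> t [-153.4, -436.2, 2.7] a [-0.003, 0.002, 0.0]
```

>>> servo_tool --deltas '[{"tx": -153,"ty": -436,"tz": 0,"ax": 0,"ay": 0,"az": 0,"claw": 70},{"tx": -153,"ty": -436,"tz": 0,"ax": 0,"ay": 0,"az": 0,"claw": 70},{"tx": -153,"ty": -436,"tz": 0,"ax": 0,"ay": 0,"az": 0,"claw": 70},{"tx": -153,"ty": -436,"tz": 0,"ax": 0,"ay": 0,"az": 0,"claw": 70},{"tx": -153,"ty": -436,"tz": 0,"ax": 0,"ay": 0,"az": 0,"claw": 70},{"tx": -153,"ty": -436,"tz": 0,"ax": 0,"ay": 0,"az": 0,"claw": 70},{"tx": -153,"ty": -436,"tz": 0,"ax": 0,"ay": 0,"az": 0,"claw": 70},{"tx": -153,"ty": -436,"tz": 0,"ax": 0,"ay": 0,"az": 0,"claw": 70},{"tx": -153,"ty": -436,"tz": 0,"ax": 0,"ay": 0,"az": 0,"claw": 70},{"tx": -153,"ty": -436,"tz": 0,"ax": 0,"ay": 0,"az": 0,"claw": 70},{"tx": -153,"ty": -436,"tz": 0,"ax": 0,"ay": 0,"az": 0,"claw": 70},{"tx": -153,"ty": -436,"tz": 0,"ax": 0,"ay": 0,"az": 0,"claw": 70}]'

```text
time_s: 27.38
tcp_pos: [0.4221, 0.3465, 0.1731]
ee_rot: [[1.0, 0.006, 0.0], [0.006, -1.0, 0.005], [0.0, -0.005, -1.0]]
wrist_force: [0.8, -1.2, 0.2]
gripper_width: 0.807
gripper_force: 0.0
```

>>> servo_tool --deltas '[{"tx": 0,"ty": 0,"tz": 0,"ax": 0,"ay": 0,"az": 0,"claw": 70},{"tx": 0,"ty": 0,"tz": 0,"ax": 0,"ay": 0,"az": 0,"claw": 70},{"tx": 0,"ty": 0,"tz": 0,"ax": 0,"ay": 0,"az": 0,"claw": 70}]'

```text
time_s: 27.63
tcp_pos: [0.4236, 0.3397, 0.1726]
ee_rot: [[1.0, -0.001, -0.002], [-0.001, -1.0, 0.002], [-0.002, -0.002, -1.0]]
wrist_force: [0.5, 0.2, 0.4]
gripper_width: 0.806
gripper_force: 0.0
```

```bash
python3 -c "
from t import *
tins(('wrist',),labels=['blue'])
go((.423,.3415,.013),0)"
```

```text
wrist blue trace 0.77 [0.402 0.328] size 0.05 0.06 yaw -0.1
   wrist blue rec [([0.404, 0.329, 0.051], 0.74)]
pos [0.4239 0.3395 0.1729] yaw -0.1 t 27.8 -> t [-0.7, -1.5, 159.9] a [-0.003, 0.002, -0.002]
```

```bash
python3 -c "
from t import *
tins(('top','scene'),labels=['blue'])
im=np.hstack([capture('wrist')[100:,100:450],capture('top')[100:420,80:380]]) 
cv2.imwrite('pics/b.png',im)
go((.400,.329,.013),0)"
```

```text
top blue trace 0.63 [ 0.52  -0.294] size 0.355 0.168 yaw -5.3
   top blue rec []
scene blue trace 0.61 [0.419 0.318] size 0.052 0.091 yaw -17.6
   scene blue rec [([0.406, 0.323, 0.04], 0.7), ([0.679, 0.042, 0.091], 0.34)]
pos [0.4235 0.3407 0.1728] yaw -0.0 t 28.2 -> t [-23.2, 12.1, 159.8] a [-0.003, 0.002, -0.0]
```

View pics/b.png

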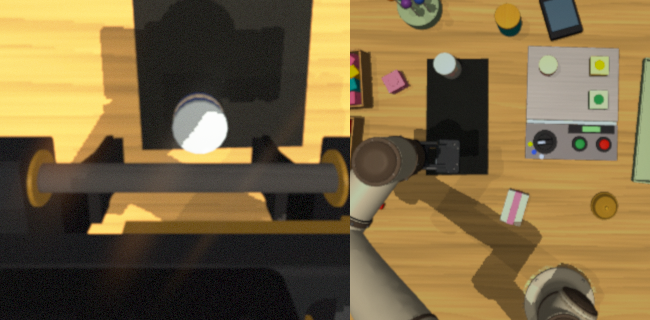

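The blue tin has been knocked to about (0.399, 0.329). It shows at (200,123) in the wrist crop, upright. The three others stand on the pan at (547,65), (598,66) and (598,100).

>>> servo_tool --deltas '[{"tx": -24,"ty": 12,"tz": 20,"ax": 0,"ay": 0,"az": 0,"claw": 75},{"tx": -24,"ty": 12,"tz": 60,"ax": 0,"ay": 0,"az": 0,"claw": 75},{"tx": -24,"ty": 12,"tz": 85,"ax": 0,"ay": 0,"az": 0,"claw": 75},{"tx": -24,"ty": 12,"tz": 100,"ax": 0,"ay": 0,"az": 0,"claw": 75},{"tx": -24,"ty": 12,"tz": 130,"ax": 0,"ay": 0,"az": 0,"claw": 75},{"tx": -24,"ty": 12,"tz": 159,"ax": 0,"ay": 0,"az": 0,"claw": 75},{"tx": -24,"ty": 12,"tz": 159,"ax": 0,"ay": 0,"az": 0,"claw": 75},{"tx": -24,"ty": 12,"tz": 159,"ax": 0,"ay": 0,"az": 0,"claw": 75}]'

```text
time_s: 28.85
tcp_pos: [0.3987, 0.3285, 0.0129]
ee_rot: [[1.0, 0.001, -0.003], [0.001, -1.0, -0.0], [-0.003, 0.0, -1.0]]
wrist_force: [-0.4, -0.0, -0.1]
gripper_width: 0.862
gripper_force: 0.0
```

>>> servo_tool --deltas '[{"tx": 0,"ty": 0,"tz": 0,"ax": 0,"ay": 0,"az": 0,"claw": 40},{"tx": 0,"ty": 0,"tz": 0,"ax": 0,"ay": 0,"az": 0,"claw": 40},{"tx": 0,"ty": 0,"tz": 0,"ax": 0,"ay": 0,"az": 0,"claw": 40},{"tx": 0,"ty": 0,"tz": 0,"ax": 0,"ay": 0,"az": 0,"claw": 40},{"tx": 0,"ty": 0,"tz": 0,"ax": 0,"ay": 0,"az": 0,"claw": 40},{"tx": 0,"ty": 0,"tz": -20,"ax": 0,"ay": 0,"az": 0,"claw": 40},{"tx": 0,"ty": 0,"tz": -60,"ax": 0,"ay": 0,"az": 0,"claw": 40},{"tx": 0,"ty": 0,"tz": -100,"ax": 0,"ay": 0,"az": 0,"claw": 40},{"tx": 0,"ty": 0,"tz": -140,"ax": 0,"ay": 0,"az": 0,"claw": 40},{"tx": 0,"ty": 0,"tz": -140,"ax": 0,"ay": 0,"az": 0,"claw": 40},{"tx": 0,"ty": 0,"tz": -140,"ax": 0,"ay": 0,"az": 0,"claw": 40}]'

```text
time_s: 29.77
tcp_pos: [0.4, 0.33, 0.1565]
ee_rot: [[1.0, 0.0, 0.002], [0.0, -1.0, 0.008], [0.002, -0.008, -1.0]]
wrist_force: [-0.8, 0.3, -2.2]
gripper_width: 0.589
gripper_force: 30.0
```

```bash
python3 -c "
from h import *
go((.575,.045,.15),0);s=sense();print(s['gripper_width']*87,s['wrist_force'])"
```

```text
pos [0.4    0.33   0.1565] yaw 0.0 t 29.8 -> t [175.0, 285.0, 4.4] a [-0.008, -0.002, 0.0]
51.24899010142123 [-0.78357735  0.30635948 -2.22795518]
```

>>> servo_tool --deltas '[{"tx": 176,"ty": 284,"tz": 2,"ax": 0,"ay": 0,"az": 0,"claw": 40},{"tx": 176,"ty": 284,"tz": 2,"ax": 0,"ay": 0,"az": 0,"claw": 40},{"tx": 176,"ty": 284,"tz": 2,"ax": 0,"ay": 0,"az": 0,"claw": 40},{"tx": 176,"ty": 284,"tz": 2,"ax": 0,"ay": 0,"az": 0,"claw": 40},{"tx": 176,"ty": 284,"tz": 2,"ax": 0,"ay": 0,"az": 0,"claw": 40},{"tx": 176,"ty": 284,"tz": 2,"ax": 0,"ay": 0,"az": 0,"claw": 40},{"tx": 176,"ty": 284,"tz": 2,"ax": 0,"ay": 0,"az": 0,"claw": 40},{"tx": 176,"ty": 284,"tz": 2,"ax": 0,"ay": 0,"az": 0,"claw": 40},{"tx": 176,"ty": 284,"tz": 2,"ax": 0,"ay": 0,"az": 0,"claw": 40},{"tx": 176,"ty": 284,"tz": 2,"ax": 0,"ay": 0,"az": 0,"claw": 40},{"tx": 176,"ty": 284,"tz": 2,"ax": 0,"ay": 0,"az": 0,"claw": 40},{"tx": 176,"ty": 284,"tz": 2,"ax": 0,"ay": 0,"az": 0,"claw": 40}]'

```text
time_s: 30.77
tcp_pos: [0.5742, 0.0455, 0.1495]
ee_rot: [[1.0, 0.001, -0.004], [0.001, -1.0, 0.002], [-0.004, -0.002, -1.0]]
wrist_force: [-0.1, 0.1, -2.0]
gripper_width: 0.59
gripper_force: 30.0
```

```bash
python3 -c "
from h import *
go((.575,.045,.0605),0);s=sense();print(s['gripper_width']*87,s['wrist_force'])"
```

```text
pos [0.5742 0.0455 0.1495] yaw 0.06 t 30.8 -> t [1.2, 0.7, 89.0] a [-0.002, 0.004, 0.001]
51.322095268236566 [-0.06576118  0.1476468  -1.99453856]
```

>>> servo_tool --deltas '[{"tx": 0,"ty": 0,"tz": 40,"ax": 0,"ay": 0,"az": 0,"claw": 40},{"tx": 0,"ty": 0,"tz": 70,"ax": 0,"ay": 0,"az": 0,"claw": 40},{"tx": 0,"ty": 0,"tz": 83,"ax": 0,"ay": 0,"az": 0,"claw": 40},{"tx": 0,"ty": 0,"tz": 88,"ax": 0,"ay": 0,"az": 0,"claw": 40},{"tx": 0,"ty": 0,"tz": 90,"ax": 0,"ay": 0,"az": 0,"claw": 40},{"tx": 0,"ty": 0,"tz": 90,"ax": 0,"ay": 0,"az": 0,"claw": 40},{"tx": 0,"ty": 0,"tz": 90,"ax": 0,"ay": 0,"az": 0,"claw": 40}]'

```text
time_s: 31.35
tcp_pos: [0.5747, 0.0464, 0.0616]
ee_rot: [[1.0, 0.003, -0.002], [0.003, -1.0, 0.003], [-0.002, -0.003, -1.0]]
wrist_force: [-2.5, 0.5, 2.3]
gripper_width: 0.59
gripper_force: 30.0
```

>>> servo_tool --deltas '[{"tx": 0,"ty": 0,"tz": 0,"ax": 0,"ay": 0,"az": 0,"claw": 68},{"tx": 0,"ty": 0,"tz": 0,"ax": 0,"ay": 0,"az": 0,"claw": 68},{"tx": 0,"ty": 0,"tz": 0,"ax": 0,"ay": 0,"az": 0,"claw": 68},{"tx": 0,"ty": 0,"tz": 0,"ax": 0,"ay": 0,"az": 0,"claw": 68},{"tx": 0,"ty": 0,"tz": -30,"ax": 0,"ay": 0,"az": 0,"claw": 68},{"tx": 0,"ty": 0,"tz": -70,"ax": 0,"ay": 0,"az": 0,"claw": 68},{"tx": 0,"ty": 0,"tz": -110,"ax": 0,"ay": 0,"az": 0,"claw": 68},{"tx": 0,"ty": 0,"tz": -150,"ax": 0,"ay": 0,"az": 0,"claw": 0},{"tx": 0,"ty": 0,"tz": -150,"ax": 0,"ay": 0,"az": 0,"claw": 0},{"tx": 0,"ty": 0,"tz": -150,"ax": 0,"ay": 0,"az": 0,"claw": 0}]'

```text
time_s: 32.18
tcp_pos: [0.5771, 0.0452, 0.2139]
ee_rot: [[1.0, 0.0, 0.005], [0.0, -1.0, 0.005], [0.005, -0.005, -1.0]]
wrist_force: [-0.4, 0.2, -0.7]
gripper_width: 0.636
gripper_force: 0.0
```

```bash
python3 -c "
from t import *
go((.38,-.05,.30),0)"
```

```text
pos [0.5771 0.0452 0.2139] yaw 0.01 t 32.2 -> t [-196.7, 94.7, -87.7] a [-0.005, -0.005, 0.0]
```

Now back off to view the pan and panel before printing.

>>> servo_tool --deltas '[{"tx": -196,"ty": 95,"tz": -88,"ax": 0,"ay": 0,"az": 0,"claw": 0},{"tx": -196,"ty": 95,"tz": -88,"ax": 0,"ay": 0,"az": 0,"claw": 0},{"tx": -196,"ty": 95,"tz": -88,"ax": 0,"ay": 0,"az": 0,"claw": 0},{"tx": -196,"ty": 95,"tz": -88,"ax": 0,"ay": 0,"az": 0,"claw": 0},{"tx": -196,"ty": 95,"tz": -88,"ax": 0,"ay": 0,"az": 0,"claw": 0},{"tx": -196,"ty": 95,"tz": -88,"ax": 0,"ay": 0,"az": 0,"claw": 0},{"tx": -196,"ty": 95,"tz": -88,"ax": 0,"ay": 0,"az": 0,"claw": 0},{"tx": -196,"ty": 95,"tz": -88,"ax": 0,"ay": 0,"az": 0,"claw": 0},{"tx": -196,"ty": 95,"tz": -88,"ax": 0,"ay": 0,"az": 0,"claw": 0}]'

```text
time_s: 32.93
tcp_pos: [0.3796, -0.0505, 0.2978]
ee_rot: [[1.0, -0.0, -0.003], [-0.0, -1.0, 0.003], [-0.003, -0.003, -1.0]]
wrist_force: [0.7, 0.6, 0.2]
gripper_width: 0.021
gripper_force: 0.0
```

```bash
python3 -c "
from t import *
tins(('wrist','top'),zl=.095)
cv2.imwrite('pics/c.png',np.vstack([cv2.imread('pics/last_wrist.png')[:280],cv2.resize(cv2.imread('pics/last_top.png')[130:300,230:450],None,fx=1.8,fy=1.8).__getitem__((slice(0,306),slice(0,396))) if 0 else cv2.resize(cv2.imread('pics/last_top.png')[140:270,150:450],(560,243))]))
go((.456,-.115,.085),0)"
```

```text
wrist red rec []
wrist blue trace 0.77 [0.554 0.043] size 0.033 0.058 yaw -5.5
   wrist blue rec [([0.561, 0.042, 0.096], 0.63), ([0.474, 0.28, 0.002], 0.22)]
wrist yellow trace 0.4 [ 0.466 -0.26 ] size 0.225 0.144 yaw -5.3
   wrist yellow rec [([0.495, -0.03, 0.051], 0.68), ([0.563, 0.042, 0.101], 0.36)]
wrist green trace 0.89 [ 0.557 -0.094] size 0.052 0.028 yaw -0.0
   wrist green rec [([0.558, -0.095, 0.093], 0.72)]
top red trace 0.64 [ 0.668 -0.093] size 0.055 0.058 yaw 1.3
top red trace 0.4 [0.568 0.044] size 0.049 0.049 yaw 1.2
   top red rec [([0.667, 0.043, 0.092], 0.83)]
top blue trace 0.87 [0.568 0.046] size 0.046 0.049 yaw 1.2
top blue trace 0.4 [0.458 0.049] size 0.041 0.04 yaw 1.1
   top blue rec [([0.661, 0.317, 0.097], 0.6), ([0.569, 0.045, 0.093], 0.57)]
top yellow trace 0.56 [ 0.666 -0.093] size 0.055 0.058 yaw 1.2
   top yellow rec [([0.667, -0.097, 0.096], 0.85)]
top green trace 0.83 [ 0.574 -0.093] size 0.052 0.049 yaw 1.2
top green trace 0.63 [ 0.518 -0.28 ] size 0.344 0.165 yaw -5.4
   top green rec [([0.575, -0.088, 0.096], 0.66), ([0.513, -0.307, 0.004], 0.65)]
pos [ 0.3797 -0.0506  0.2988] yaw 0.01 t 33.8 -> t [76.7, 65.0, 213.5] a [-0.003, 0.002, 0.0]
```

View pics/c.png

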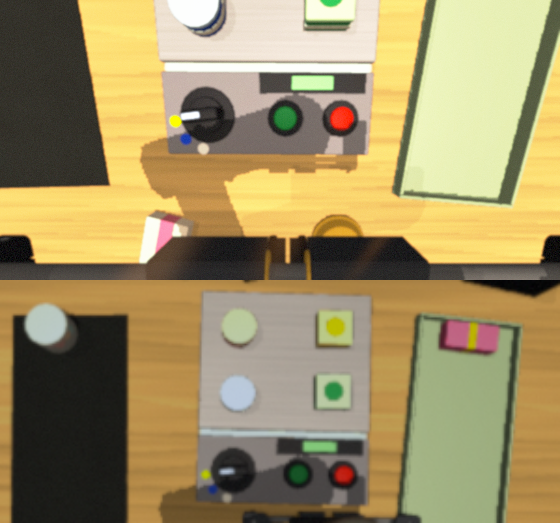

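All four tins stand on the pan: (238,326), (335,327), (237,393) and (333,391) in the lower view. The pointer is at yellow. Press print.

>>> servo_tool --deltas '[{"tx": 76,"ty": 65,"tz": 213,"ax": 0,"ay": 0,"az": 0,"claw": 0},{"tx": 76,"ty": 65,"tz": 213,"ax": 0,"ay": 0,"az": 0,"claw": 0},{"tx": 76,"ty": 65,"tz": 213,"ax": 0,"ay": 0,"az": 0,"claw": 0},{"tx": 76,"ty": 65,"tz": 213,"ax": 0,"ay": 0,"az": 0,"claw": 0},{"tx": 76,"ty": 65,"tz": 213,"ax": 0,"ay": 0,"az": 0,"claw": 0},{"tx": 76,"ty": 65,"tz": 213,"ax": 0,"ay": 0,"az": 0,"claw": 0},{"tx": 76,"ty": 65,"tz": 213,"ax": 0,"ay": 0,"az": 0,"claw": 0},{"tx": 76,"ty": 65,"tz": 213,"ax": 0,"ay": 0,"az": 0,"claw": 0},{"tx": 76,"ty": 65,"tz": 213,"ax": 0,"ay": 0,"az": 0,"claw": 0}]'

```text
time_s: 34.58
tcp_pos: [0.456, -0.1148, 0.0865]
ee_rot: [[1.0, 0.001, -0.0], [0.001, -1.0, 0.003], [-0.0, -0.003, -1.0]]
wrist_force: [0.1, 0.4, 0.4]
gripper_width: 0.005
gripper_force: 0.0
```

>>> servo_tool --deltas '[{"tx": 0,"ty": 0,"tz": 12,"ax": 0,"ay": 0,"az": 0,"claw": 0},{"tx": 0,"ty": 0,"tz": 20,"ax": 0,"ay": 0,"az": 0,"claw": 0},{"tx": 0,"ty": 0,"tz": 23,"ax": 0,"ay": 0,"az": 0,"claw": 0},{"tx": 0,"ty": 0,"tz": 25,"ax": 0,"ay": 0,"az": 0,"claw": 0},{"tx": 0,"ty": 0,"tz": 25,"ax": 0,"ay": 0,"az": 0,"claw": 0},{"tx": 0,"ty": 0,"tz": 25,"ax": 0,"ay": 0,"az": 0,"claw": 0}]'

```text
time_s: 35.08
tcp_pos: [0.456, -0.1145, 0.0615]
ee_rot: [[1.0, 0.001, 0.0], [0.001, -1.0, 0.003], [0.0, -0.003, -1.0]]
wrist_force: [-0.5, 2.8, 4.2]
gripper_width: 0.005
gripper_force: 1.9
```

>>> servo_tool --deltas '[{"tx": 0,"ty": 0,"tz": 2,"ax": 0,"ay": 0,"az": 0,"claw": 0},{"tx": 0,"ty": 0,"tz": 2,"ax": 0,"ay": 0,"az": 0,"claw": 0},{"tx": 0,"ty": 0,"tz": 2,"ax": 0,"ay": 0,"az": 0,"claw": 0}]'

```text
time_s: 35.33
tcp_pos: [0.4561, -0.1145, 0.0611]
ee_rot: [[1.0, 0.001, 0.0], [0.001, -1.0, 0.003], [0.0, -0.003, -1.0]]
wrist_force: [-5.2, 4.4, 18.6]
gripper_width: 0.005
gripper_force: 9.6
```

Fully down (18.6 N at the same depth). Release it and go to the yellow tin.

>>> servo_tool --deltas '[{"tx": 0,"ty": 0,"tz": -15,"ax": 0,"ay": 0,"az": 0,"claw": 0},{"tx": 0,"ty": 0,"tz": -50,"ax": 0,"ay": 0,"az": 0,"claw": 0},{"tx": 0,"ty": 0,"tz": -90,"ax": 0,"ay": 0,"az": 0,"claw": 0},{"tx": 0,"ty": 0,"tz": -120,"ax": 0,"ay": 0,"az": 0,"claw": 70},{"tx": 0,"ty": 0,"tz": -120,"ax": 0,"ay": 0,"az": 0,"claw": 70},{"tx": 0,"ty": 0,"tz": -120,"ax": 0,"ay": 0,"az": 0,"claw": 70}]'

```text
time_s: 35.83
tcp_pos: [0.4562, -0.1152, 0.1803]
ee_rot: [[1.0, -0.0, 0.003], [-0.0, -1.0, 0.003], [0.003, -0.003, -1.0]]
wrist_force: [-0.1, 0.1, -0.7]
gripper_width: 0.155
gripper_force: 0.0
```

```bash
python3 -c "
from t import *
go((.67,-.0955,.17),0)
capture('top')
for l in ['order_tray','gift_box']:
  for t in trace(l,'top')[:1]:
    r=cv2.minAreaRect(cv2.findNonZero(t['mask'].astype(np.uint8))); print(l,[ray(*p,.035,'top').round(3)[:2].tolist() for p in [r[0],*cv2.boxPoints(r)]],t['confidence'])
im=cv2.imread('pics/last_top.png');h=cv2.cvtColor(im,cv2.COLOR_BGR2HSV)
m=cv2.inRange(h,(30,30,80),(75,255,255));m[:,:360]=0;m[:,440:]=0;m[:140]=0;m[300:]=0
m=cv2.morphologyEx(m,cv2.MORPH_OPEN,np.ones((3,3)))
r=cv2.minAreaRect(cv2.findNonZero(m));print(r,[ray(*p,.02,'top').round(3)[:2].tolist() for p in [r[0],*cv2.boxPoints(r)]])"
```

```text
pos [ 0.4562 -0.1152  0.1803] yaw -0.0 t 35.8 -> t [213.8, -19.7, 11.0] a [-0.003, -0.003, -0.0]
order_tray [[0.518, -0.297], [0.344, -0.198], [0.706, -0.227], [0.695, -0.398], [0.333, -0.366]] 0.96
gift_box [[0.667, -0.312], [0.648, -0.264], [0.696, -0.27], [0.687, -0.361], [0.638, -0.355]] 0.76
((394.26409912109375, 221.9775390625), (52.00279235839844, 124.86358642578125), 5.440331935882568) [[0.52, -0.298], [0.347, -0.206], [0.708, -0.239], [0.697, -0.391], [0.336, -0.356]]
```

>>> servo_tool --deltas '[{"tx": 214,"ty": -20,"tz": 5,"ax": 0,"ay": 0,"az": 0,"claw": 70},{"tx": 214,"ty": -20,"tz": 5,"ax": 0,"ay": 0,"az": 0,"claw": 70},{"tx": 214,"ty": -20,"tz": 5,"ax": 0,"ay": 0,"az": 0,"claw": 70},{"tx": 214,"ty": -20,"tz": 5,"ax": 0,"ay": 0,"az": 0,"claw": 70},{"tx": 214,"ty": -20,"tz": 5,"ax": 0,"ay": 0,"az": 0,"claw": 70},{"tx": 214,"ty": -20,"tz": 5,"ax": 0,"ay": 0,"az": 0,"claw": 70},{"tx": 214,"ty": -20,"tz": 5,"ax": 0,"ay": 0,"az": 0,"claw": 70},{"tx": 214,"ty": -20,"tz": 5,"ax": 0,"ay": 0,"az": 0,"claw": 70}]'

```text
time_s: 36.65
tcp_pos: [0.6682, -0.0952, 0.1705]
ee_rot: [[1.0, -0.0, -0.007], [-0.0, -1.0, 0.003], [-0.007, -0.003, -1.0]]
wrist_force: [-0.7, -0.7, 0.5]
gripper_width: 0.787
gripper_force: 0.0
```

```bash
python3 -c "
from t import *
tins(('wrist','scene'),zl=.095,labels=['yellow'])
go((.67,-.0955,.062),0)"
```

```text
wrist yellow trace 0.79 [ 0.674 -0.097] size 0.05 0.057 yaw 0.0
   wrist yellow rec [([0.68, -0.098, 0.102], 0.59), ([0.587, -0.093, 0.096], 0.3)]
   scene yellow rec [([0.684, -0.098, 0.096], 0.88)]
pos [ 0.6687 -0.0953  0.1741] yaw 0.0 t 37.0 -> t [1.4, 0.5, 112.1] a [-0.003, 0.001, 0.0]
```

>>> servo_tool --deltas '[{"tx": 2,"ty": 1,"tz": 40,"ax": 0,"ay": 0,"az": 0,"claw": 70},{"tx": 2,"ty": 1,"tz": 75,"ax": 0,"ay": 0,"az": 0,"claw": 70},{"tx": 2,"ty": 1,"tz": 100,"ax": 0,"ay": 0,"az": 0,"claw": 70},{"tx": 2,"ty": 1,"tz": 112,"ax": 0,"ay": 0,"az": 0,"claw": 70},{"tx": 2,"ty": 1,"tz": 112,"ax": 0,"ay": 0,"az": 0,"claw": 70},{"tx": 2,"ty": 1,"tz": 112,"ax": 0,"ay": 0,"az": 0,"claw": 70}]'

```text
time_s: 37.45
tcp_pos: [0.6718, -0.096, 0.0621]
ee_rot: [[1.0, 0.001, -0.001], [0.001, -1.0, 0.002], [-0.001, -0.002, -1.0]]
wrist_force: [-0.1, 0.2, 1.0]
gripper_width: 0.806
gripper_force: 0.0
```

>>> servo_tool --deltas '[{"tx": 0,"ty": 0,"tz": 0,"ax": 0,"ay": 0,"az": 0,"claw": 40},{"tx": 0,"ty": 0,"tz": 0,"ax": 0,"ay": 0,"az": 0,"claw": 40},{"tx": 0,"ty": 0,"tz": 0,"ax": 0,"ay": 0,"az": 0,"claw": 40},{"tx": 0,"ty": 0,"tz": 0,"ax": 0,"ay": 0,"az": 0,"claw": 40},{"tx": 0,"ty": 0,"tz": 0,"ax": 0,"ay": 0,"az": 0,"claw": 40},{"tx": 0,"ty": 0,"tz": -20,"ax": 0,"ay": 0,"az": 0,"claw": 40},{"tx": 0,"ty": 0,"tz": -60,"ax": 0,"ay": 0,"az": 0,"claw": 40},{"tx": 0,"ty": 0,"tz": -95,"ax": 0,"ay": 0,"az": 0,"claw": 40},{"tx": 0,"ty": 0,"tz": -95,"ax": 0,"ay": 0,"az": 0,"claw": 40},{"tx": 0,"ty": 0,"tz": -95,"ax": 0,"ay": 0,"az": 0,"claw": 40}]'

```text
time_s: 38.28
tcp_pos: [0.6726, -0.0959, 0.1588]
ee_rot: [[1.0, 0.0, 0.004], [0.0, -1.0, 0.003], [0.004, -0.003, -1.0]]
wrist_force: [-0.7, 0.1, -3.0]
gripper_width: 0.571
gripper_force: 30.0
```

```bash
python3 -c "
from t import *
go((.6017,-.306,.15),-5);print(sense()['gripper_width']*87)"
```

```text
pos [ 0.6726 -0.0959  0.1588] yaw 0.0 t 38.3 -> t [-71.0, 210.1, 7.8] a [-0.004, -0.004, 0.087]
49.658805412032066
```

>>> servo_tool --deltas '[{"tx": -70,"ty": 210,"tz": 5,"ax": 0,"ay": 0,"az": 0.087,"claw": 40},{"tx": -70,"ty": 210,"tz": 5,"ax": 0,"ay": 0,"az": 0.087,"claw": 40},{"tx": -70,"ty": 210,"tz": 5,"ax": 0,"ay": 0,"az": 0.087,"claw": 40},{"tx": -70,"ty": 210,"tz": 5,"ax": 0,"ay": 0,"az": 0.087,"claw": 40},{"tx": -70,"ty": 210,"tz": 5,"ax": 0,"ay": 0,"az": 0.087,"claw": 40},{"tx": -70,"ty": 210,"tz": 5,"ax": 0,"ay": 0,"az": 0.087,"claw": 40},{"tx": -70,"ty": 210,"tz": 5,"ax": 0,"ay": 0,"az": 0.087,"claw": 40},{"tx": -70,"ty": 210,"tz": 5,"ax": 0,"ay": 0,"az": 0.087,"claw": 40},{"tx": -70,"ty": 210,"tz": 5,"ax": 0,"ay": 0,"az": 0.087,"claw": 40}]'

```text
time_s: 39.03
tcp_pos: [0.6011, -0.3051, 0.1492]
ee_rot: [[0.996, -0.086, -0.004], [-0.086, -0.996, 0.004], [-0.004, -0.004, -1.0]]
wrist_force: [-0.4, 0.5, -2.5]
gripper_width: 0.57
gripper_force: 30.0
```

```bash
python3 -c "
from t import *
go((.6017,-.306,.017),-5);print(sense()['gripper_width']*87)
tins(('scene',),zl=.095,labels=['red','green','blue'])"
```

```text
pos [ 0.6011 -0.3051  0.1492] yaw -4.96 t 39.0 -> t [1.3, 1.3, 132.2] a [-0.004, 0.004, 0.001]
49.61342820285187
scene red trace 0.62 [0.686 0.04 ] size 0.051 0.08 yaw -17.3
   scene red rec [([0.684, 0.044, 0.093], 0.91)]
scene green trace 0.75 [0.678 0.435] size 0.09 0.06 yaw 44.5
scene green trace 0.72 [ 0.486 -0.051] size 0.023 0.032 yaw -17.4
   scene green rec [([0.628, 0.472, 0.041], 0.86), ([0.592, -0.094, 0.092], 0.76)]
scene blue trace 0.78 [0.591 0.042] size 0.051 0.082 yaw -17.4
   scene blue rec [([0.581, 0.043, 0.091], 0.65)]
```

>>> servo_tool --deltas '[{"tx": 1,"ty": 1,"tz": 40,"ax": 0,"ay": 0,"az": 0,"claw": 40},{"tx": 1,"ty": 1,"tz": 80,"ax": 0,"ay": 0,"az": 0,"claw": 40},{"tx": 1,"ty": 1,"tz": 110,"ax": 0,"ay": 0,"az": 0,"claw": 40},{"tx": 1,"ty": 1,"tz": 125,"ax": 0,"ay": 0,"az": 0,"claw": 40},{"tx": 1,"ty": 1,"tz": 131,"ax": 0,"ay": 0,"az": 0,"claw": 40},{"tx": 1,"ty": 1,"tz": 133,"ax": 0,"ay": 0,"az": 0,"claw": 40},{"tx": 1,"ty": 1,"tz": 133,"ax": 0,"ay": 0,"az": 0,"claw": 40}]'

```text
time_s: 39.97
tcp_pos: [0.6028, -0.3068, 0.0181]
ee_rot: [[0.996, -0.086, -0.001], [-0.086, -0.996, 0.002], [-0.001, -0.002, -1.0]]
wrist_force: [-0.6, -0.6, -2.7]
gripper_width: 0.576
gripper_force: 30.0
```

>>> servo_tool --deltas '[{"tx": 0,"ty": 0,"tz": 0,"ax": 0,"ay": 0,"az": 0,"claw": 66},{"tx": 0,"ty": 0,"tz": 0,"ax": 0,"ay": 0,"az": 0,"claw": 66},{"tx": 0,"ty": 0,"tz": 0,"ax": 0,"ay": 0,"az": 0,"claw": 66},{"tx": 0,"ty": 0,"tz": 0,"ax": 0,"ay": 0,"az": 0,"claw": 66},{"tx": 0,"ty": 0,"tz": -30,"ax": 0,"ay": 0,"az": 0,"claw": 66},{"tx": 0,"ty": 0,"tz": -70,"ax": 0,"ay": 0,"az": 0,"claw": 66},{"tx": 0,"ty": 0,"tz": -110,"ax": 0,"ay": 0,"az": 0,"claw": 66},{"tx": 0,"ty": 0,"tz": -150,"ax": 0,"ay": 0,"az": 0,"claw": 70},{"tx": 0,"ty": 0,"tz": -150,"ax": 0,"ay": 0,"az": 0,"claw": 70},{"tx": 0,"ty": 0,"tz": -150,"ax": 0,"ay": 0,"az": 0,"claw": 70}]'

```text
time_s: 40.8
tcp_pos: [0.6043, -0.3078, 0.1721]
ee_rot: [[0.996, -0.087, 0.007], [-0.087, -0.996, 0.0], [0.007, -0.001, -1.0]]
wrist_force: [-0.5, 0.1, -1.1]
gripper_width: 0.797
gripper_force: 0.0
```

```bash
python3 -c "
from t import *
go((.5755,-.095,.17),0)"
```

```text
pos [ 0.6043 -0.3078  0.1721] yaw -4.97 t 40.8 -> t [-47.1, -209.5, 2.0] a [-0.001, -0.007, -0.087]
```

>>> servo_tool --deltas '[{"tx": -46,"ty": -210,"tz": 0,"ax": 0,"ay": 0,"az": -0.087,"claw": 70},{"tx": -46,"ty": -210,"tz": 0,"ax": 0,"ay": 0,"az": -0.087,"claw": 70},{"tx": -46,"ty": -210,"tz": 0,"ax": 0,"ay": 0,"az": -0.087,"claw": 70},{"tx": -46,"ty": -210,"tz": 0,"ax": 0,"ay": 0,"az": -0.087,"claw": 70},{"tx": -46,"ty": -210,"tz": 0,"ax": 0,"ay": 0,"az": -0.087,"claw": 70},{"tx": -46,"ty": -210,"tz": 0,"ax": 0,"ay": 0,"az": -0.087,"claw": 70},{"tx": -46,"ty": -210,"tz": 0,"ax": 0,"ay": 0,"az": -0.087,"claw": 70},{"tx": -46,"ty": -210,"tz": 0,"ax": 0,"ay": 0,"az": -0.087,"claw": 70},{"tx": -46,"ty": -210,"tz": 0,"ax": 0,"ay": 0,"az": -0.087,"claw": 70}]'

```text
time_s: 41.55
tcp_pos: [0.5747, -0.095, 0.1676]
ee_rot: [[1.0, -0.001, -0.003], [-0.001, -1.0, 0.002], [-0.003, -0.002, -1.0]]
wrist_force: [-0.5, -0.2, -0.1]
gripper_width: 0.799
gripper_force: 0.0
```

```bash
python3 -c "
from t import *
tins(('wrist',),zl=.095,labels=['green'])
go((.5755,-.095,.062),0)"
```

```text
wrist green trace 0.59 [ 0.581 -0.095] size 0.056 0.049 yaw -1.7
wrist green trace 0.38 [0.567 0.127] size 0.003 0.014 yaw -0.1
   wrist green rec [([0.582, -0.097, 0.095], 0.93), ([0.607, -0.295, 0.049], 0.31)]
pos [ 0.5748 -0.0954  0.1678] yaw -0.11 t 41.7 -> t [1.0, -0.1, 105.8] a [-0.003, 0.002, -0.002]
```

>>> servo_tool --deltas '[{"tx": 2,"ty": 0,"tz": 40,"ax": 0,"ay": 0,"az": 0,"claw": 70},{"tx": 2,"ty": 0,"tz": 75,"ax": 0,"ay": 0,"az": 0,"claw": 70},{"tx": 2,"ty": 0,"tz": 96,"ax": 0,"ay": 0,"az": 0,"claw": 70},{"tx": 2,"ty": 0,"tz": 106,"ax": 0,"ay": 0,"az": 0,"claw": 70},{"tx": 2,"ty": 0,"tz": 106,"ax": 0,"ay": 0,"az": 0,"claw": 70},{"tx": 2,"ty": 0,"tz": 106,"ax": 0,"ay": 0,"az": 0,"claw": 70}]'

```text
time_s: 42.2
tcp_pos: [0.5774, -0.0944, 0.0627]
ee_rot: [[1.0, -0.0, -0.001], [-0.0, -1.0, 0.002], [-0.001, -0.002, -1.0]]
wrist_force: [0.7, 0.6, -0.1]
gripper_width: 0.807
gripper_force: 0.0
```

>>> servo_tool --deltas '[{"tx": 0,"ty": 0,"tz": 0,"ax": 0,"ay": 0,"az": 0,"claw": 40},{"tx": 0,"ty": 0,"tz": 0,"ax": 0,"ay": 0,"az": 0,"claw": 40},{"tx": 0,"ty": 0,"tz": 0,"ax": 0,"ay": 0,"az": 0,"claw": 40},{"tx": 0,"ty": 0,"tz": 0,"ax": 0,"ay": 0,"az": 0,"claw": 40},{"tx": 0,"ty": 0,"tz": 0,"ax": 0,"ay": 0,"az": 0,"claw": 40},{"tx": 0,"ty": 0,"tz": -20,"ax": 0,"ay": 0,"az": 0,"claw": 40},{"tx": 0,"ty": 0,"tz": -60,"ax": 0,"ay": 0,"az": 0,"claw": 40},{"tx": 0,"ty": 0,"tz": -95,"ax": 0,"ay": 0,"az": 0,"claw": 40},{"tx": 0,"ty": 0,"tz": -95,"ax": 0,"ay": 0,"az": 0,"claw": 40},{"tx": 0,"ty": 0,"tz": -95,"ax": 0,"ay": 0,"az": 0,"claw": 40}]'

```text
time_s: 43.03
tcp_pos: [0.578, -0.0937, 0.1598]
ee_rot: [[1.0, 0.0, 0.004], [0.0, -1.0, 0.004], [0.004, -0.004, -1.0]]
wrist_force: [-0.6, 0.8, -1.8]
gripper_width: 0.571
gripper_force: 30.0
```

```bash
python3 -c "
from t import *
go((.531,-.300,.15),-5);print(sense()['gripper_width']*87)"
```

```text
pos [ 0.578  -0.0937  0.1598] yaw 0.01 t 43.0 -> t [-47.0, 206.3, 8.9] a [-0.004, -0.004, 0.087]
49.6951568981116
```

>>> servo_tool --deltas '[{"tx": -46,"ty": 206,"tz": 5,"ax": 0,"ay": 0,"az": 0.087,"claw": 40},{"tx": -46,"ty": 206,"tz": 5,"ax": 0,"ay": 0,"az": 0.087,"claw": 40},{"tx": -46,"ty": 206,"tz": 5,"ax": 0,"ay": 0,"az": 0.087,"claw": 40},{"tx": -46,"ty": 206,"tz": 5,"ax": 0,"ay": 0,"az": 0.087,"claw": 40},{"tx": -46,"ty": 206,"tz": 5,"ax": 0,"ay": 0,"az": 0.087,"claw": 40},{"tx": -46,"ty": 206,"tz": 5,"ax": 0,"ay": 0,"az": 0.087,"claw": 40},{"tx": -46,"ty": 206,"tz": 5,"ax": 0,"ay": 0,"az": 0.087,"claw": 40},{"tx": -46,"ty": 206,"tz": 5,"ax": 0,"ay": 0,"az": 0.087,"claw": 40},{"tx": -46,"ty": 206,"tz": 5,"ax": 0,"ay": 0,"az": 0.087,"claw": 40}]'

```text
time_s: 43.78
tcp_pos: [0.5305, -0.2989, 0.1508]
ee_rot: [[0.996, -0.086, -0.004], [-0.086, -0.996, 0.004], [-0.004, -0.003, -1.0]]
wrist_force: [0.9, 0.6, -1.3]
gripper_width: 0.572
gripper_force: 30.0
```

```bash
python3 -c "
from t import *
go((.531,-.300,.0175),-5);print(sense()['gripper_width']*87)
tins(('scene','wrist'),zl=.05,labels=['yellow'])"
```

```text
pos [ 0.5305 -0.2989  0.1508] yaw -4.92 t 43.8 -> t [1.1, 1.5, 133.3] a [-0.003, 0.004, 0.001]
49.7926384580573
scene yellow trace 0.39 [ 0.443 -0.114] size 0.029 0.033 yaw 41.9
   scene yellow rec [([0.615, -0.304, 0.049], 0.85), ([0.524, -0.278, 0.006], 0.19)]
wrist yellow trace 0.79 [ 0.603 -0.308] size 0.05 0.05 yaw -7.7
   wrist yellow rec [([0.608, -0.31, 0.05], 0.9)]
```

Yellow stands in the tray. Lower green.

>>> servo_tool --deltas '[{"tx": 1,"ty": 1,"tz": 40,"ax": 0,"ay": 0,"az": 0,"claw": 40},{"tx": 1,"ty": 1,"tz": 80,"ax": 0,"ay": 0,"az": 0,"claw": 40},{"tx": 1,"ty": 1,"tz": 110,"ax": 0,"ay": 0,"az": 0,"claw": 40},{"tx": 1,"ty": 1,"tz": 126,"ax": 0,"ay": 0,"az": 0,"claw": 40},{"tx": 1,"ty": 1,"tz": 132,"ax": 0,"ay": 0,"az": 0,"claw": 40},{"tx": 1,"ty": 1,"tz": 134,"ax": 0,"ay": 0,"az": 0,"claw": 40},{"tx": 1,"ty": 1,"tz": 134,"ax": 0,"ay": 0,"az": 0,"claw": 40}]'

```text
time_s: 44.67
tcp_pos: [0.5317, -0.3004, 0.0185]
ee_rot: [[0.996, -0.086, -0.002], [-0.086, -0.996, 0.002], [-0.002, -0.002, -1.0]]
wrist_force: [0.1, 0.5, -1.4]
gripper_width: 0.574
gripper_force: 30.0
```

>>> servo_tool --deltas '[{"tx": 0,"ty": 0,"tz": 0,"ax": 0,"ay": 0,"az": 0,"claw": 66},{"tx": 0,"ty": 0,"tz": 0,"ax": 0,"ay": 0,"az": 0,"claw": 66},{"tx": 0,"ty": 0,"tz": 0,"ax": 0,"ay": 0,"az": 0,"claw": 66},{"tx": 0,"ty": 0,"tz": 0,"ax": 0,"ay": 0,"az": 0,"claw": 66},{"tx": 0,"ty": 0,"tz": -30,"ax": 0,"ay": 0,"az": 0,"claw": 66},{"tx": 0,"ty": 0,"tz": -70,"ax": 0,"ay": 0,"az": 0,"claw": 66},{"tx": 0,"ty": 0,"tz": -110,"ax": 0,"ay": 0,"az": 0,"claw": 66},{"tx": 0,"ty": 0,"tz": -150,"ax": 0,"ay": 0,"az": 0,"claw": 70},{"tx": 0,"ty": 0,"tz": -150,"ax": 0,"ay": 0,"az": 0,"claw": 70},{"tx": 0,"ty": 0,"tz": -150,"ax": 0,"ay": 0,"az": 0,"claw": 70}]'

```text
time_s: 45.5
tcp_pos: [0.5335, -0.3017, 0.1715]
ee_rot: [[0.996, -0.087, 0.006], [-0.087, -0.996, 0.001], [0.006, -0.001, -1.0]]
wrist_force: [-0.2, 0.6, -0.4]
gripper_width: 0.802
gripper_force: 0.0
```

```bash
python3 -c "
from t import *
go((.67,.0455,.17),0)
tins(('top',),zl=.095,labels=['red','blue'])"
```

```text
pos [ 0.5335 -0.3017  0.1715] yaw -4.97 t 45.5 -> t [105.9, -357.7, 2.5] a [-0.001, -0.006, -0.087]
top red trace 0.69 [0.666 0.044] size 0.049 0.052 yaw 1.2
   top red rec [([0.667, 0.044, 0.091], 0.8), ([0.568, 0.042, 0.093], 0.41)]
top blue trace 0.53 [0.568 0.046] size 0.052 0.055 yaw 1.2
   top blue rec [([0.57, 0.048, 0.093], 0.72)]
```

>>> servo_tool --deltas '[{"tx": 106,"ty": -358,"tz": 0,"ax": 0,"ay": 0,"az": -0.087,"claw": 70},{"tx": 106,"ty": -358,"tz": 0,"ax": 0,"ay": 0,"az": -0.087,"claw": 70},{"tx": 106,"ty": -358,"tz": 0,"ax": 0,"ay": 0,"az": -0.087,"claw": 70},{"tx": 106,"ty": -358,"tz": 0,"ax": 0,"ay": 0,"az": -0.087,"claw": 70},{"tx": 106,"ty": -358,"tz": 0,"ax": 0,"ay": 0,"az": -0.087,"claw": 70},{"tx": 106,"ty": -358,"tz": 0,"ax": 0,"ay": 0,"az": -0.087,"claw": 70},{"tx": 106,"ty": -358,"tz": 0,"ax": 0,"ay": 0,"az": -0.087,"claw": 70},{"tx": 106,"ty": -358,"tz": 0,"ax": 0,"ay": 0,"az": -0.087,"claw": 70},{"tx": 106,"ty": -358,"tz": 0,"ax": 0,"ay": 0,"az": -0.087,"claw": 70},{"tx": 106,"ty": -358,"tz": 0,"ax": 0,"ay": 0,"az": -0.087,"claw": 70},{"tx": 106,"ty": -358,"tz": 0,"ax": 0,"ay": 0,"az": -0.087,"claw": 70},{"tx": 106,"ty": -358,"tz": 0,"ax": 0,"ay": 0,"az": -0.087,"claw": 70}]'

```text
time_s: 46.75
tcp_pos: [0.6677, 0.0462, 0.167]
ee_rot: [[1.0, 0.001, -0.005], [0.001, -1.0, 0.002], [-0.005, -0.002, -1.0]]
wrist_force: [-0.5, -0.2, 0.4]
gripper_width: 0.805
gripper_force: 0.0
```

```bash
python3 -c "
from t import *
tins(('wrist',),zl=.095,labels=['red'])
go((.67,.0455,.062),0)"
```

```text
wrist red trace 0.65 [0.674 0.044] size 0.051 0.057 yaw -0.0
   wrist red rec []
pos [0.6679 0.0449 0.1682] yaw -0.08 t 46.9 -> t [2.4, -0.4, 106.2] a [-0.002, 0.003, -0.001]
```

>>> servo_tool --deltas '[{"tx": 2,"ty": 0,"tz": 40,"ax": 0,"ay": 0,"az": 0,"claw": 70},{"tx": 2,"ty": 0,"tz": 75,"ax": 0,"ay": 0,"az": 0,"claw": 70},{"tx": 2,"ty": 0,"tz": 96,"ax": 0,"ay": 0,"az": 0,"claw": 70},{"tx": 2,"ty": 0,"tz": 106,"ax": 0,"ay": 0,"az": 0,"claw": 70},{"tx": 2,"ty": 0,"tz": 106,"ax": 0,"ay": 0,"az": 0,"claw": 70},{"tx": 2,"ty": 0,"tz": 106,"ax": 0,"ay": 0,"az": 0,"claw": 70}]'

```text
time_s: 47.4
tcp_pos: [0.6709, 0.0458, 0.0634]
ee_rot: [[1.0, -0.0, -0.0], [-0.0, -1.0, 0.002], [-0.0, -0.002, -1.0]]
wrist_force: [0.4, 0.1, 0.6]
gripper_width: 0.804
gripper_force: 0.0
```

>>> servo_tool --deltas '[{"tx": 0,"ty": 0,"tz": 0,"ax": 0,"ay": 0,"az": 0,"claw": 40},{"tx": 0,"ty": 0,"tz": 0,"ax": 0,"ay": 0,"az": 0,"claw": 40},{"tx": 0,"ty": 0,"tz": 0,"ax": 0,"ay": 0,"az": 0,"claw": 40},{"tx": 0,"ty": 0,"tz": 0,"ax": 0,"ay": 0,"az": 0,"claw": 40},{"tx": 0,"ty": 0,"tz": 0,"ax": 0,"ay": 0,"az": 0,"claw": 40},{"tx": 0,"ty": 0,"tz": -20,"ax": 0,"ay": 0,"az": 0,"claw": 40},{"tx": 0,"ty": 0,"tz": -60,"ax": 0,"ay": 0,"az": 0,"claw": 40},{"tx": 0,"ty": 0,"tz": -100,"ax": 0,"ay": 0,"az": 0,"claw": 40},{"tx": 0,"ty": 0,"tz": -100,"ax": 0,"ay": 0,"az": 0,"claw": 40},{"tx": 0,"ty": 0,"tz": -100,"ax": 0,"ay": 0,"az": 0,"claw": 40}]'

```text
time_s: 48.23
tcp_pos: [0.6718, 0.047, 0.1657]
ee_rot: [[1.0, 0.0, 0.004], [0.0, -1.0, 0.005], [0.004, -0.005, -1.0]]
wrist_force: [0.1, -0.1, -3.2]
gripper_width: 0.591
gripper_force: 30.0
```

```bash
python3 -c "
from t import *
go((.460,-.294,.15),-5);print(sense()['gripper_width']*87)"
```

```text
pos [0.6718 0.047  0.1657] yaw 0.01 t 48.2 -> t [-211.9, 341.0, 13.1] a [-0.005, -0.004, 0.088]
51.38670513511142
```

>>> servo_tool --deltas '[{"tx": -211,"ty": 340,"tz": 5,"ax": 0,"ay": 0,"az": 0.087,"claw": 40},{"tx": -211,"ty": 340,"tz": 5,"ax": 0,"ay": 0,"az": 0.087,"claw": 40},{"tx": -211,"ty": 340,"tz": 5,"ax": 0,"ay": 0,"az": 0.087,"claw": 40},{"tx": -211,"ty": 340,"tz": 5,"ax": 0,"ay": 0,"az": 0.087,"claw": 40},{"tx": -211,"ty": 340,"tz": 5,"ax": 0,"ay": 0,"az": 0.087,"claw": 40},{"tx": -211,"ty": 340,"tz": 5,"ax": 0,"ay": 0,"az": 0.087,"claw": 40},{"tx": -211,"ty": 340,"tz": 5,"ax": 0,"ay": 0,"az": 0.087,"claw": 40},{"tx": -211,"ty": 340,"tz": 5,"ax": 0,"ay": 0,"az": 0.087,"claw": 40},{"tx": -211,"ty": 340,"tz": 5,"ax": 0,"ay": 0,"az": 0.087,"claw": 40},{"tx": -211,"ty": 340,"tz": 5,"ax": 0,"ay": 0,"az": 0.087,"claw": 40},{"tx": -211,"ty": 340,"tz": 5,"ax": 0,"ay": 0,"az": 0.087,"claw": 40},{"tx": -211,"ty": 340,"tz": 5,"ax": 0,"ay": 0,"az": 0.087,"claw": 40}]'

```text
time_s: 49.23
tcp_pos: [0.4573, -0.2942, 0.1551]
ee_rot: [[0.996, -0.09, -0.005], [-0.09, -0.996, 0.005], [-0.006, -0.004, -1.0]]
wrist_force: [-0.5, -0.3, -1.7]
gripper_width: 0.591
gripper_force: 30.0
```

```bash
python3 -c "
from t import *
go((.460,-.294,.0175),-5);print(sense()['gripper_width']*87)
tins(('scene','wrist'),zl=.05,labels=['green','yellow'])"
```

```text
pos [ 0.4573 -0.2942  0.1551] yaw -5.17 t 49.2 -> t [3.4, 0.1, 137.6] a [-0.004, 0.006, -0.003]
51.392682910731146
scene green trace 0.66 [ 0.54  -0.296] size 0.057 0.072 yaw -17.3
scene green trace 0.63 [0.64  0.465] size 0.091 0.063 yaw 44.6
   scene green rec [([0.539, -0.298, 0.045], 0.71), ([0.625, 0.469, 0.044], 0.64)]
scene yellow trace 0.6 [ 0.612 -0.304] size 0.061 0.071 yaw -6.7
scene yellow trace 0.49 [0.444 0.052] size 0.045 0.066 yaw -5.7
   scene yellow rec [([0.615, -0.305, 0.05], 0.66), ([0.495, -0.284, 0.001], 0.18)]
wrist green trace 0.86 [ 0.532 -0.302] size 0.05 0.051 yaw -4.9
   wrist green rec [([0.533, -0.301, 0.049], 0.91)]
wrist yellow trace 0.74 [ 0.595 -0.308] size 0.05 0.047 yaw -5.0
wrist yellow trace 0.36 [ 0.485 -0.299] size 0.152 0.267 yaw -5.0
   wrist yellow rec []
```

>>> servo_tool --deltas '[{"tx": 2,"ty": 0,"tz": 40,"ax": 0,"ay": 0,"az": 0,"claw": 40},{"tx": 2,"ty": 0,"tz": 80,"ax": 0,"ay": 0,"az": 0,"claw": 40},{"tx": 2,"ty": 0,"tz": 112,"ax": 0,"ay": 0,"az": 0,"claw": 40},{"tx": 2,"ty": 0,"tz": 129,"ax": 0,"ay": 0,"az": 0,"claw": 40},{"tx": 2,"ty": 0,"tz": 135,"ax": 0,"ay": 0,"az": 0,"claw": 40},{"tx": 2,"ty": 0,"tz": 137,"ax": 0,"ay": 0,"az": 0,"claw": 40},{"tx": 2,"ty": 0,"tz": 137,"ax": 0,"ay": 0,"az": 0,"claw": 40}]'

```text
time_s: 50.32
tcp_pos: [0.4621, -0.2937, 0.0204]
ee_rot: [[0.996, -0.086, -0.001], [-0.086, -0.996, 0.002], [-0.001, -0.002, -1.0]]
wrist_force: [0.3, -0.1, -2.5]
gripper_width: 0.588
gripper_force: 30.0
```

>>> servo_tool --deltas '[{"tx": 0,"ty": 0,"tz": 0,"ax": 0,"ay": 0,"az": 0,"claw": 66},{"tx": 0,"ty": 0,"tz": 0,"ax": 0,"ay": 0,"az": 0,"claw": 66},{"tx": 0,"ty": 0,"tz": 0,"ax": 0,"ay": 0,"az": 0,"claw": 66},{"tx": 0,"ty": 0,"tz": 0,"ax": 0,"ay": 0,"az": 0,"claw": 66},{"tx": 0,"ty": 0,"tz": -30,"ax": 0,"ay": 0,"az": 0,"claw": 66},{"tx": 0,"ty": 0,"tz": -70,"ax": 0,"ay": 0,"az": 0,"claw": 66},{"tx": 0,"ty": 0,"tz": -110,"ax": 0,"ay": 0,"az": 0,"claw": 66},{"tx": 0,"ty": 0,"tz": -150,"ax": 0,"ay": 0,"az": 0,"claw": 70},{"tx": 0,"ty": 0,"tz": -150,"ax": 0,"ay": 0,"az": 0,"claw": 70},{"tx": 0,"ty": 0,"tz": -150,"ax": 0,"ay": 0,"az": 0,"claw": 70}]'

```text
time_s: 51.15
tcp_pos: [0.4631, -0.2944, 0.1735]
ee_rot: [[0.996, -0.087, 0.006], [-0.087, -0.996, 0.0], [0.006, -0.001, -1.0]]
wrist_force: [0.5, -0.1, -1.7]
gripper_width: 0.797
gripper_force: 0.0
```

```bash
python3 -c "
from t import *
go((.5735,.046,.17),0)"
```

```text
pos [ 0.4631 -0.2944  0.1735] yaw -4.97 t 51.1 -> t [80.5, -348.7, 4.3] a [-0.001, -0.006, -0.087]
```

>>> servo_tool --deltas '[{"tx": 81,"ty": -349,"tz": 2,"ax": 0,"ay": 0,"az": -0.087,"claw": 70},{"tx": 81,"ty": -349,"tz": 2,"ax": 0,"ay": 0,"az": -0.087,"claw": 70},{"tx": 81,"ty": -349,"tz": 2,"ax": 0,"ay": 0,"az": -0.087,"claw": 70},{"tx": 81,"ty": -349,"tz": 2,"ax": 0,"ay": 0,"az": -0.087,"claw": 70},{"tx": 81,"ty": -349,"tz": 2,"ax": 0,"ay": 0,"az": -0.087,"claw": 70},{"tx": 81,"ty": -349,"tz": 2,"ax": 0,"ay": 0,"az": -0.087,"claw": 70},{"tx": 81,"ty": -349,"tz": 2,"ax": 0,"ay": 0,"az": -0.087,"claw": 70},{"tx": 81,"ty": -349,"tz": 2,"ax": 0,"ay": 0,"az": -0.087,"claw": 70},{"tx": 81,"ty": -349,"tz": 2,"ax": 0,"ay": 0,"az": -0.087,"claw": 70},{"tx": 81,"ty": -349,"tz": 2,"ax": 0,"ay": 0,"az": -0.087,"claw": 70},{"tx": 81,"ty": -349,"tz": 2,"ax": 0,"ay": 0,"az": -0.087,"claw": 70},{"tx": 81,"ty": -349,"tz": 2,"ax": 0,"ay": 0,"az": -0.087,"claw": 70}]'

```text
time_s: 52.15
tcp_pos: [0.5714, 0.0463, 0.1674]
ee_rot: [[1.0, 0.0, -0.005], [0.0, -1.0, 0.002], [-0.005, -0.002, -1.0]]
wrist_force: [0.1, -0.2, -0.5]
gripper_width: 0.806
gripper_force: 0.0
```

```bash
python3 -c "
from t import *
tins(('wrist',),zl=.095,labels=['blue'])
go((.5735,.046,.0625),0)"
```

```text
wrist blue trace 0.55 [0.575 0.044] size 0.054 0.053 yaw 44.9
   wrist blue rec [([0.579, 0.045, 0.098], 0.63)]
pos [0.5718 0.0455 0.1684] yaw -0.08 t 52.3 -> t [2.0, -0.2, 105.9] a [-0.002, 0.003, -0.001]
```

>>> servo_tool --deltas '[{"tx": 1,"ty": 0,"tz": 40,"ax": 0,"ay": 0,"az": 0,"claw": 70},{"tx": 1,"ty": 0,"tz": 75,"ax": 0,"ay": 0,"az": 0,"claw": 70},{"tx": 1,"ty": 0,"tz": 96,"ax": 0,"ay": 0,"az": 0,"claw": 70},{"tx": 1,"ty": 0,"tz": 106,"ax": 0,"ay": 0,"az": 0,"claw": 70},{"tx": 1,"ty": 0,"tz": 106,"ax": 0,"ay": 0,"az": 0,"claw": 70},{"tx": 1,"ty": 0,"tz": 106,"ax": 0,"ay": 0,"az": 0,"claw": 70}]'

```text
time_s: 52.8
tcp_pos: [0.5739, 0.0466, 0.0633]
ee_rot: [[1.0, -0.0, -0.001], [-0.0, -1.0, 0.002], [-0.001, -0.002, -1.0]]
wrist_force: [0.7, 0.5, 1.4]
gripper_width: 0.806
gripper_force: 0.0
```

>>> servo_tool --deltas '[{"tx": 0,"ty": 0,"tz": 0,"ax": 0,"ay": 0,"az": 0,"claw": 40},{"tx": 0,"ty": 0,"tz": 0,"ax": 0,"ay": 0,"az": 0,"claw": 40},{"tx": 0,"ty": 0,"tz": 0,"ax": 0,"ay": 0,"az": 0,"claw": 40},{"tx": 0,"ty": 0,"tz": 0,"ax": 0,"ay": 0,"az": 0,"claw": 40},{"tx": 0,"ty": 0,"tz": 0,"ax": 0,"ay": 0,"az": 0,"claw": 40},{"tx": 0,"ty": 0,"tz": -20,"ax": 0,"ay": 0,"az": 0,"claw": 40},{"tx": 0,"ty": 0,"tz": -60,"ax": 0,"ay": 0,"az": 0,"claw": 40},{"tx": 0,"ty": 0,"tz": -100,"ax": 0,"ay": 0,"az": 0,"claw": 40},{"tx": 0,"ty": 0,"tz": -100,"ax": 0,"ay": 0,"az": 0,"claw": 40},{"tx": 0,"ty": 0,"tz": -100,"ax": 0,"ay": 0,"az": 0,"claw": 40}]'

```text
time_s: 53.63
tcp_pos: [0.5747, 0.0475, 0.1654]
ee_rot: [[1.0, 0.0, 0.004], [0.0, -1.0, 0.005], [0.004, -0.005, -1.0]]
wrist_force: [-1.0, 0.3, -2.1]
gripper_width: 0.592
gripper_force: 30.0
```

```bash
python3 -c "
from t import *
go((.3895,-.288,.15),-5);print(sense()['gripper_width']*87)"
```

```text
pos [0.5747 0.0475 0.1654] yaw 0.01 t 53.6 -> t [-185.3, 335.5, 12.9] a [-0.005, -0.004, 0.087]
51.479059386150965
```

>>> servo_tool --deltas '[{"tx": -185,"ty": 335,"tz": 5,"ax": 0,"ay": 0,"az": 0.087,"claw": 40},{"tx": -185,"ty": 335,"tz": 5,"ax": 0,"ay": 0,"az": 0.087,"claw": 40},{"tx": -185,"ty": 335,"tz": 5,"ax": 0,"ay": 0,"az": 0.087,"claw": 40},{"tx": -185,"ty": 335,"tz": 5,"ax": 0,"ay": 0,"az": 0.087,"claw": 40},{"tx": -185,"ty": 335,"tz": 5,"ax": 0,"ay": 0,"az": 0.087,"claw": 40},{"tx": -185,"ty": 335,"tz": 5,"ax": 0,"ay": 0,"az": 0.087,"claw": 40},{"tx": -185,"ty": 335,"tz": 5,"ax": 0,"ay": 0,"az": 0.087,"claw": 40},{"tx": -185,"ty": 335,"tz": 5,"ax": 0,"ay": 0,"az": 0.087,"claw": 40},{"tx": -185,"ty": 335,"tz": 5,"ax": 0,"ay": 0,"az": 0.087,"claw": 40},{"tx": -185,"ty": 335,"tz": 5,"ax": 0,"ay": 0,"az": 0.087,"claw": 40},{"tx": -185,"ty": 335,"tz": 5,"ax": 0,"ay": 0,"az": 0.087,"claw": 40},{"tx": -185,"ty": 335,"tz": 5,"ax": 0,"ay": 0,"az": 0.087,"claw": 40}]'

```text
time_s: 54.63
tcp_pos: [0.3873, -0.2881, 0.1558]
ee_rot: [[0.996, -0.089, -0.004], [-0.089, -0.996, 0.004], [-0.004, -0.004, -1.0]]
wrist_force: [0.3, 0.4, -1.2]
gripper_width: 0.588
gripper_force: 30.0
```

```bash
python3 -c "
from t import *
go((.3895,-.288,.0185),-5);print(sense()['gripper_width']*87)
tins(('scene','wrist'),zl=.05,labels=['red'])"
```

```text
pos [ 0.3873 -0.2881  0.1558] yaw -5.09 t 54.6 -> t [2.7, 0.2, 137.3] a [-0.004, 0.004, -0.002]
51.16436495883227
scene red trace 0.63 [ 0.473 -0.29 ] size 0.059 0.07 yaw -17.3
   scene red rec [([0.469, -0.292, 0.05], 0.69)]
wrist red trace 0.63 [ 0.462 -0.295] size 0.051 0.05 yaw -20.8
   wrist red rec []
```

>>> servo_tool --deltas '[{"tx": 2,"ty": 0,"tz": 40,"ax": 0,"ay": 0,"az": 0,"claw": 40},{"tx": 2,"ty": 0,"tz": 80,"ax": 0,"ay": 0,"az": 0,"claw": 40},{"tx": 2,"ty": 0,"tz": 112,"ax": 0,"ay": 0,"az": 0,"claw": 40},{"tx": 2,"ty": 0,"tz": 130,"ax": 0,"ay": 0,"az": 0,"claw": 40},{"tx": 2,"ty": 0,"tz": 137,"ax": 0,"ay": 0,"az": 0,"claw": 40},{"tx": 2,"ty": 0,"tz": 139,"ax": 0,"ay": 0,"az": 0,"claw": 40},{"tx": 2,"ty": 0,"tz": 139,"ax": 0,"ay": 0,"az": 0,"claw": 40}]'

```text
time_s: 55.52
tcp_pos: [0.3904, -0.2874, 0.0185]
ee_rot: [[0.996, -0.085, -0.003], [-0.085, -0.996, 0.003], [-0.003, -0.003, -1.0]]
wrist_force: [0.0, -0.4, -1.6]
gripper_width: 0.591
gripper_force: 30.0
```

>>> servo_tool --deltas '[{"tx": 0,"ty": 0,"tz": 0,"ax": 0,"ay": 0,"az": 0,"claw": 66},{"tx": 0,"ty": 0,"tz": 0,"ax": 0,"ay": 0,"az": 0,"claw": 66},{"tx": 0,"ty": 0,"tz": 0,"ax": 0,"ay": 0,"az": 0,"claw": 66},{"tx": 0,"ty": 0,"tz": 0,"ax": 0,"ay": 0,"az": 0,"claw": 66},{"tx": 0,"ty": 0,"tz": -30,"ax": 0,"ay": 0,"az": 0,"claw": 66},{"tx": 0,"ty": 0,"tz": -70,"ax": 0,"ay": 0,"az": 0,"claw": 66},{"tx": 0,"ty": 0,"tz": -110,"ax": 0,"ay": 0,"az": 0,"claw": 66},{"tx": 0,"ty": 0,"tz": -150,"ax": 0,"ay": 0,"az": 0,"claw": 40},{"tx": 0,"ty": 0,"tz": -150,"ax": 0,"ay": 0,"az": 0,"claw": 40},{"tx": 0,"ty": 0,"tz": -150,"ax": 0,"ay": 0,"az": 0,"claw": 40}]'

```text
time_s: 56.35
tcp_pos: [0.3921, -0.289, 0.171]
ee_rot: [[0.996, -0.087, 0.005], [-0.087, -0.996, 0.0], [0.005, -0.001, -1.0]]
wrist_force: [-1.1, 0.0, -1.4]
gripper_width: 0.611
gripper_force: 0.0
```

```bash
python3 -c "
from t import *
go((.459,.048,.15),-80)"
```

```text
pos [ 0.3921 -0.289   0.171 ] yaw -4.97 t 56.4 -> t [37.4, -341.5, 21.5] a [-0.004, -0.004, 1.309]
```

>>> servo_tool --deltas '[{"tx": 38,"ty": -341,"tz": 20,"ax": 0,"ay": 0,"az": 1.31,"claw": 40},{"tx": 38,"ty": -341,"tz": 20,"ax": 0,"ay": 0,"az": 1.31,"claw": 40},{"tx": 38,"ty": -341,"tz": 20,"ax": 0,"ay": 0,"az": 1.31,"claw": 40},{"tx": 38,"ty": -341,"tz": 20,"ax": 0,"ay": 0,"az": 1.31,"claw": 40},{"tx": 38,"ty": -341,"tz": 20,"ax": 0,"ay": 0,"az": 1.31,"claw": 40},{"tx": 38,"ty": -341,"tz": 20,"ax": 0,"ay": 0,"az": 1.31,"claw": 40},{"tx": 38,"ty": -341,"tz": 20,"ax": 0,"ay": 0,"az": 1.31,"claw": 40},{"tx": 38,"ty": -341,"tz": 20,"ax": 0,"ay": 0,"az": 1.31,"claw": 40},{"tx": 38,"ty": -341,"tz": 20,"ax": 0,"ay": 0,"az": 1.31,"claw": 40},{"tx": 38,"ty": -341,"tz": 20,"ax": 0,"ay": 0,"az": 1.31,"claw": 40},{"tx": 38,"ty": -341,"tz": 20,"ax": 0,"ay": 0,"az": 1.31,"claw": 40},{"tx": 38,"ty": -341,"tz": 20,"ax": 0,"ay": 0,"az": 1.31,"claw": 40}]'

```text
time_s: 57.35
tcp_pos: [0.4571, 0.0494, 0.1471]
ee_rot: [[0.17, -0.985, -0.005], [-0.985, -0.17, 0.001], [-0.002, 0.005, -1.0]]
wrist_force: [-0.1, -0.6, 0.1]
gripper_width: 0.457
gripper_force: 0.0
```

>>> servo_tool --deltas '[{"tx": 0,"ty": 0,"tz": 0,"ax": 0,"ay": 0,"az": 0,"claw": 40},{"tx": 0,"ty": 0,"tz": 0,"ax": 0,"ay": 0,"az": 0,"claw": 40},{"tx": 0,"ty": 0,"tz": 0,"ax": 0,"ay": 0,"az": 0,"claw": 40}]'

```text
time_s: 57.6
tcp_pos: [0.4574, 0.0476, 0.1482]
ee_rot: [[0.175, -0.985, -0.003], [-0.985, -0.175, 0.002], [-0.003, 0.003, -1.0]]
wrist_force: [0.2, 0.1, -0.7]
gripper_width: 0.459
gripper_force: 0.0
```

```bash
python3 -c "
from t import *
go((.459,.048,.0665),-80)"
```

```text
pos [0.4574 0.0476 0.1482] yaw -79.92 t 57.6 -> t [0.1, -1.9, 81.7] a [0.003, 0.003, 0.001]
```

>>> servo_tool --deltas '[{"tx": 0,"ty": -1.5,"tz": 35,"ax": 0,"ay": 0,"az": 0,"claw": 40},{"tx": 0,"ty": -1.5,"tz": 65,"ax": 0,"ay": 0,"az": 0,"claw": 40},{"tx": 0,"ty": -1.5,"tz": 81,"ax": 0,"ay": 0,"az": 0,"claw": 40},{"tx": 0,"ty": -1.5,"tz": 81,"ax": 0,"ay": 0,"az": 0,"claw": 40},{"tx": 0,"ty": -1.5,"tz": 81,"ax": 0,"ay": 0,"az": 0,"claw": 5},{"tx": 0,"ty": -1.5,"tz": 81,"ax": 0,"ay": 0,"az": 0,"claw": 5},{"tx": 0,"ty": -1.5,"tz": 81,"ax": 0,"ay": 0,"az": 0,"claw": 5},{"tx": 0,"ty": -1.5,"tz": 81,"ax": 0,"ay": 0,"az": 0,"claw": 5},{"tx": 0,"ty": -1.5,"tz": 81,"ax": 0,"ay": 0,"az": 0,"claw": 5},{"tx": 0,"ty": -1.5,"tz": 81,"ax": 0,"ay": 0,"az": 0,"claw": 5}]'

```text
time_s: 58.43
tcp_pos: [0.4585, 0.0482, 0.0687]
ee_rot: [[0.173, -0.985, -0.003], [-0.985, -0.173, 0.002], [-0.003, 0.002, -1.0]]
wrist_force: [-3.9, -0.4, 7.0]
gripper_width: 0.157
gripper_force: 30.0
```

>>> servo_tool --deltas '[{"tx": 0,"ty": 0,"tz": 0,"ax": 0,"ay": 0,"az": -0.12,"claw": 5},{"tx": 0,"ty": 0,"tz": 0,"ax": 0,"ay": 0,"az": -0.24,"claw": 5},{"tx": 0,"ty": 0,"tz": 0,"ax": 0,"ay": 0,"az": -0.36,"claw": 5},{"tx": 0,"ty": 0,"tz": 0,"ax": 0,"ay": 0,"az": -0.48,"claw": 5},{"tx": 0,"ty": 0,"tz": 0,"ax": 0,"ay": 0,"az": -0.6,"claw": 5},{"tx": 0,"ty": 0,"tz": 0,"ax": 0,"ay": 0,"az": -0.72,"claw": 5},{"tx": 0,"ty": 0,"tz": 0,"ax": 0,"ay": 0,"az": -0.84,"claw": 5},{"tx": 0,"ty": 0,"tz": 0,"ax": 0,"ay": 0,"az": -0.96,"claw": 5},{"tx": 0,"ty": 0,"tz": 0,"ax": 0,"ay": 0,"az": -1.08,"claw": 5},{"tx": 0,"ty": 0,"tz": 0,"ax": 0,"ay": 0,"az": -1.19,"claw": 5},{"tx": 0,"ty": 0,"tz": 0,"ax": 0,"ay": 0,"az": -1.19,"claw": 5},{"tx": 0,"ty": 0,"tz": 0,"ax": 0,"ay": 0,"az": -1.19,"claw": 5}]'

```text
time_s: 59.43
tcp_pos: [0.46, 0.0495, 0.0687]
ee_rot: [[0.978, -0.208, 0.001], [-0.208, -0.978, 0.004], [-0.0, -0.004, -1.0]]
wrist_force: [-2.0, 4.7, 5.4]
gripper_width: 0.157
gripper_force: 30.0
```

```bash
python3 -c "
from t import *
go((.459,.048,.0665),-12);s=sense();print(s['gripper_width']*87,s['wrist_force'],s['moment'])"
```

```text
pos [0.46   0.0495 0.0687] yaw -11.99 t 59.4 -> t [-0.7, 1.7, 2.2] a [-0.004, 0.0, 0.0]
13.667934077246866 [-2.02817494  4.70848385  5.43690923] [1.49987593 0.78369591 0.0488485 ]
```

Yaw is -12°, which puts the selector at about 0.2. Release, rise and back away to check.

>>> servo_tool --deltas '[{"tx": 0,"ty": 0,"tz": 0,"ax": 0,"ay": 0,"az": 0,"claw": 40},{"tx": 0,"ty": 0,"tz": 0,"ax": 0,"ay": 0,"az": 0,"claw": 40},{"tx": 0,"ty": 0,"tz": 0,"ax": 0,"ay": 0,"az": 0,"claw": 40},{"tx": 0,"ty": 0,"tz": 0,"ax": 0,"ay": 0,"az": 0,"claw": 40},{"tx": 0,"ty": 0,"tz": -35,"ax": 0,"ay": 0,"az": 0,"claw": 40},{"tx": 0,"ty": 0,"tz": -75,"ax": 0,"ay": 0,"az": 0,"claw": 40},{"tx": 0,"ty": 0,"tz": -115,"ax": 0,"ay": 0,"az": 0,"claw": 40},{"tx": -35,"ty": 0,"tz": -150,"ax": 0,"ay": 0,"az": 0,"claw": 40},{"tx": -70,"ty": 0,"tz": -190,"ax": 0,"ay": 0,"az": 0,"claw": 40},{"tx": -80,"ty": 0,"tz": -220,"ax": 0,"ay": 0,"az": 0,"claw": 40},{"tx": -80,"ty": 0,"tz": -220,"ax": 0,"ay": 0,"az": 0,"claw": 40},{"tx": -80,"ty": 0,"tz": -220,"ax": 0,"ay": 0,"az": 0,"claw": 40}]'

```text
time_s: 60.43
tcp_pos: [0.3817, 0.0649, 0.2913]
ee_rot: [[0.979, -0.204, 0.005], [-0.205, -0.979, 0.007], [0.004, -0.008, -1.0]]
wrist_force: [1.1, 0.6, -0.3]
gripper_width: 0.464
gripper_force: 0.0
```

```bash
python3 - <<'E'
from t import *
w=capture("wrist");t=capture("top");s=capture("scene")
u,v=pix((.459,.048,.075),"wrist").astype(int)
a=cv2.resize(w[max(v-45,0):v+45,u-60:u+60],(400,300));b=cv2.resize(t[140:300,150:450],(533,284))
o=np.zeros((590,800,3),np.uint8);o[:300,:400]=a;o[305:589,:533]=b;o[:300,400:]=cv2.resize(s[170:320,100:300],(400,300))
cv2.imwrite("pics/fin.png",o)
E
```

```text
(no output)
```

View pics/fin.png

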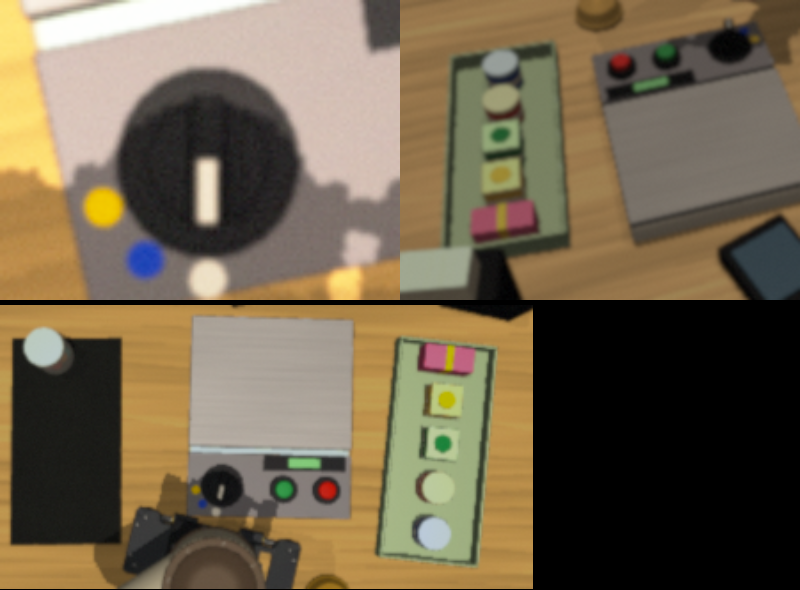

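The pointer is at the white dot (207,190 in the top-left crop). All four tins stand upright in a row in the tray, at (446,400) down to (433,533), and the jar and gift box are in place.

```bash
python3 -c "
from station import *
print(finish_job())"
```

```text
the job is handed in; nothing more can be done
None
```

The job is done and handed in: scale zeroed at yellow with the pan empty, print pressed with all four tins on the pan, all four moved upright into the order tray, selector back at white; the sweet jar and gift box look unmoved.

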